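# Take a contact light reading on the trial bird lamp

## Task

Take the yellow light meter out of its stand and measure the bird lamp: set the meter's rubber hood flat and square on the middle of the glowing opal disc, press gently so that the hood gives about half-way, and hold it still there for at least three seconds. Then put the meter back upright in its stand, fully home, and let go; do not shift the lamp, change the slope of its disc or disturb anything else on the bench.

Things in the scene. Friction and masses are not known exactly. Their poses are not given: they have to be found in the camera images.
- lamp: Loose cordless lamp shaped like a wading bird, 1.6 kg; front (-x) to the robot. Origin: underside, below the middle of the disc's tilting axis (155 mm up, along the lamp's y). Wooden base x -90 to +130, y +-75, 28 mm high; legs at y +-98 mm carry the disc. Behind the disc at y 55 to 66 mm an 18 mm neck (x 108 to 141 mm) rises, bending forward to a head at x 84, y 56, z 276 mm (top 294).
- beak_tip (a point): Tip of the bird's beak, which hangs over the upper edge of the disc: x 45, y 46, z 246 mm in the lamp's frame. Keep the gripper clear of it.
- disc_ring (a point): Centre of the front plane of the plywood ring (170 mm across). z = square out of the disc, up and to the robot; x = uphill; y = tilting axis. The cream glowing opal disc (120 mm across) is centred in the ring, parallel to it; shimmed for trial, its flat face is 2 to 14 mm proud of this plane, differently each time and not reported: feel for it. Slope 24 to 40 degrees from level.
- ring_top (a point): Highest point of the plywood ring's edge: 85 mm uphill of the disc's centre, 8 mm behind the ring's front plane. Shifts if the lamp is pushed or the slope changed. The disc's stiff hinge, 22 mm behind the ring's front plane, slips only above about 0.5 N m: a light push near the middle does not turn it.
- meter: Contact light meter, 0.23 kg, standing hood-down in its stand. Origin: centre of the unpressed hood's face; z = along the meter, away from the hood. z 0-15 mm rubber hood, 36 mm across; to 42 dark barrel, 30 mm; to 48 collar, 54 mm; 48-118 yellow handle, 36 mm (x) by 30 mm (y), display on its -x side. Grip the handle by its flats, at about z = 88 mm.
- hood (a joint): How far the hood is pushed in along the meter, 0 to 0.007 m (0 = free). Spring: starts to give at 2.0 N, then 0.8 N per mm (4.4 N at 3 mm, 6.0 N at 5 mm, bottoms at 7.6 N). A good reading has it about half-way in.
- hood_face (a point): Centre of the flat outer face of the rubber hood; z axis points from the face into the meter.
- stand: Fixed charging stand: grey foot 92 mm across, black upright cup 60 mm across and 55 mm high, bore 44 mm across, floor at 10 mm. Origin: centre of the underside. The meter's collar rests on the cup's rim with the meter's origin 13 mm above the stand's origin and the hood hanging free 3 mm above the floor.
- stand_mouth (a point): Centre of the stand's cup at rim height (55 mm above the bench), z up.
- tape_roll: Bystander: brown tape roll lying flat, 92 mm across, 38 mm high; origin centre of underside.
- glue_pot: Bystander: small jar with orange cap, 56 mm across, 62 mm high; origin centre of underside.
- phone: Bystander: black phone lying flat, 72 x 150 x 9 mm; origin centre of underside.
- hone: Bystander: green and brown honing blocks end to end on a white board, 62 x 150 x 18 mm; origin centre of underside.
- offcut: Bystander: pale wood offcut, 50 x 85 x 32 mm; origin centre of underside.
- ribs: Bystander: stack of three curved plywood ribs, about 70 x 190 x 26 mm; origin on the stack's middle, at its underside.
- file: Bystander: steel file with a wooden handle, 275 mm long along its x, 25 mm high; origin on the bench near its middle.
Not all that is in view belongs to the job. Leave any white look-alike of the meter alone.

How it is judged:
By the outcome, as a careful person would: the job done as asked, in the order asked, and still so for the second after the job is handed in, with the robot touching nothing.
It also fails if it takes over 67 s, if anything falls off the work surface, if the arm or the gripper's body presses on something with over 40 N, if the wrist force passes 120 N, or if a joint passes its speed limit or range.

## Robot

A 7-joint arm with a two-finger parallel gripper is mounted at the origin on the work surface. World frame = base frame: x ahead of the robot, y to its left, z up, the work surface at z = 0. Lengths are in m, angles in rad, forces in N, time in s.
With the tool pointing down it reaches from about 0.4 to 0.85 m from the base axis. Payload 10.4 kg.
Tool frame: the origin (TCP) lies on the centre line of the jaws, within the pads' length; the fingertips stand 8 mm ahead of it and the grasp point (between the pads) lies 11 mm behind it (r.finger_overhang is the distance from the TCP to the fingertips, in m); z points along the fingers, y is the line along which they close (so a half turn about z gives the same grasp; the last joint's range is limited). The gripper opens to 87 mm and grips with 3 to 60 N. Pads are 19 mm wide; open, the fingers measure 117 mm over their backs; the gripper's body (75 mm by 190 mm) begins 51 mm behind the grasp point.
Start: joints at [-1.157, 0.332, -0.065, 1.46, 0.022, 1.35, -0.088], TCP at [0.264, 0.566, 0.193] pointing down, gripper open.
Joint ranges: [-2.6, 2.6], [-0.5, 2.12], [-1.47, 1.34], [0.16, 2.42], [-1.27, 4.41], [0.06, 2.06], [-2.6, 2.6]. Speed limits (rad/s): [2.22, 2.22, 2.79, 2.79, 3.14, 3.14, 3.14].

## Interface

Orientations are given as a unit quaternion [x, y, z, w].
In Python, from bench import r, vision gives the robot as it stands.
- The arm moves only by the tool drive_tool, never from a script. Its argument "series" is a list of rows, each a list of 2 entries, a list of its own where there are three numbers: the shift along the world's x, y, z in cm, then the turn about the world's z in degrees. A call has exactly 10 rows; each row shifts and turns the commanded pose from where the row before left it; what a row does not reach is not made up. A row lasts 1/8 s, in which the tool goes at most 62.5 mm and 10.7 degrees, less where a joint would pass 70% of its speed; a pose out of reach is approached as far as the arm can. A call with a gripper value outside its range is refused whole. "hand" is the closure, from 0 (fully open) to 1 (shut), set as the call begins (left out, the last holds). The fingers move at their own pace and stop on an object; "newtons" is the grip in N (left out, the last holds). Time passes only in rows, so rows that do not move let the fingers close, or fill a call up. It gives the time, the measured TCP pose, the force, the opening and the grip force at its end, in the units of the state.
- r.read_state(): the state, without advancing time (a new reading comes with each control period).
- vision.camera(name): name is "scene" or "top" or "wrist"; returns a dict with "color" (420x560x3 uint8, red, green, blue), "intrinsics" (3x3 intrinsics, pixels), "R" (3x3) and "t" (3): a world point X has camera coordinates R X + t; the wrist camera has in their place "mount" (4x4, takes a point from camera to tool coordinates, whose origin is the TCP and whose axes are the flange's). Camera axes: x right, y down, z forward; pixel columns grow to the right and rows downward; lengths in m; the calibration is good to about 2 mm. A picture is of the moment at which its call begins: read the wrist's pose just before it. There is no depth.
- r.close_job(): hands the job in; it is judged then, once.
The state is a dict: "time": time; "joint_positions": joint angles; "joint_vel": joint speeds; "joint_torque": joint torques, N m; "ee_pos": TCP position; "eef_rot": TCP orientation; "ft_force": force on the tool from outside, world axes, zero at the start; "torque": the same for the moment, N m; "width": finger opening in m; "grip_force": force on a finger pad.
Only numpy, scipy, OpenCV 4.12 (cv2) and the standard library are available. Lean on these libraries where they do the work, as an engineer would, in place of code of your own. Each camera call takes 0.05 s, during which the arm holds its last target. There are 200 camera calls.

## Working session

There is one attempt and no reset: what is moved stays moved. The work goes in short steps, Python scripts to look and compute and a tool call to move; the robot and the scene stay as the last step left them, time stands still between calls to the robot, and variables do not carry over. Pictures are saved under pics/ and viewed, at most 10 in all, crops included, and the job is handed in when it is done.

Besides the shell and the picture viewer there is one more tool, called after "Call:" as name([rows], argument=value, ...), one row to a line, values as JSON. drive_tool: Moves the arm, as the interface text tells. Its arguments: {"type":"object","properties":{"series":{"type":"array"},"hand":{"type":"number"},"newtons":{"type":"number"}},"required":["series"]}

```bash
ls; mkdir -p pics; python3 - <<'E'
from bench import r, vision
import cv2,pickle,numpy as np
print(r.read_state()); print([a for a in dir(r) if a[0]!='_'], r.finger_overhang)
d={}
for n in("scene","top","wrist"):
    d[n]=vision.camera(n)
    print(n,{k:np.round(v,4).tolist() for k,v in d[n].items() if k!='color'})
d['st']=r.read_state()
pickle.dump(d,open('v0.pkl','wb'))
im=np.hstack([d[n]['color'] for n in("scene","top")])[:,:,::-1]
for n in("scene","top"):cv2.imwrite(f'pics/{n}0.png',cv2.resize(d[n]['color'][:,:,::-1],(800,600),interpolation=cv2.INTER_CUBIC))
E
```

```text
pics
{'time': 0.0, 'joint_positions': array([-1.15662837,  0.33286252, -0.0647137 ,  1.46091727,  0.02158923,
        1.34988698, -0.08848692]), 'joint_vel': array([-1.29901059e-03,  5.78540477e-05, -1.15351317e-03,  2.05685393e-03,
        1.64348144e-03, -1.23601647e-03, -1.63188412e-03]), 'joint_torque': array([-3.83154693e-04, -6.23255253e+01,  2.44348141e-02, -3.89897847e+01,
       -6.15155837e-02,  3.99844826e-02,  1.14194181e-04]), 'ee_pos': array([0.26420326, 0.56595502, 0.19257131]), 'eef_rot': array([ 2.16630667e-01,  9.76253389e-01, -6.77950013e-04, -1.25878902e-04]), 'ft_force': array([-0.080998  , -1.05647778, -0.05060263]), 'torque': array([ 0.02465104, -0.04026425,  0.0508391 ]), 'grip_force': 0.0, 'width': 0.08738629498755651}
['PlanningError', 'close_job', 'finger_overhang', 'read_state'] 0.008
scene {'intrinsics': [[499.8042, 0.0, 281.6597], [0.0, 499.8042, 211.3243], [0.0, 0.0, 1.0]], 'R': [[0.889, 0.4579, 0.0042], [0.3109, -0.5969, -0.7396], [-0.3362, 0.6588, -0.673]], 't': [-0.5372, -0.057, 1.7239]}
top {'intrinsics': [[521.4348, 0.0, 279.5426], [0.0, 521.4348, 212.5171], [0.0, 0.0, 1.0]], 'R': [[-0.0184, -0.9998, 0.0099], [-0.9973, 0.0176, -0.0708], [0.0706, -0.0112, -0.9974]], 't': [0.0516, 0.5736, 1.4894]}
wrist {'intrinsics': [[305.5699, 0.0, 273.2183], [0.0, 305.5699, 211.3257], [0.0, 0.0, 1.0]], 'mount': [[0.0003, -0.9682, -0.2503, 0.0676], [1.0, 0.0004, -0.0006, -0.0001], [0.0006, -0.2503, 0.9682, -0.1901], [0.0, 0.0, 0.0, 1.0]]}
```

View pics/scene0.png

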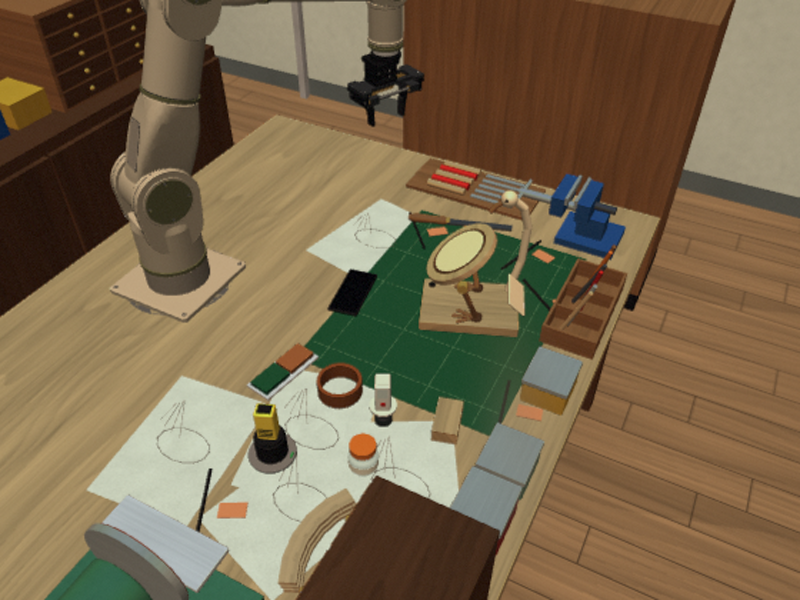

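View pics/top0.png

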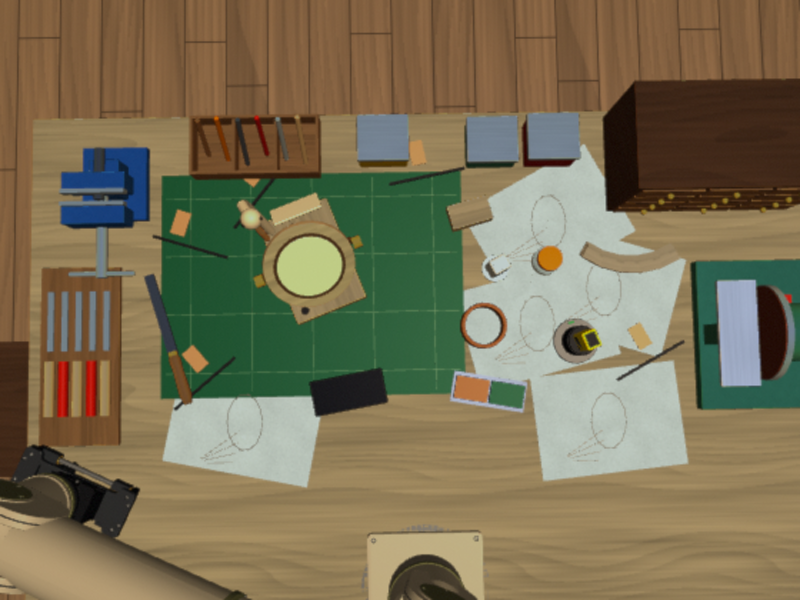

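Call:
drive_tool([
  [[0,0,0],[0,0,0]],
  [[0,0,0],[0,0,0]],
  [[0,0,0],[0,0,0]],
  [[0,0,0],[0,0,0]],
  [[0,0,0],[0,0,0]],
  [[0,0,0],[0,0,0]],
  [[0,0,0],[0,0,0]],
  [[0,0,0],[0,0,0]],
  [[0,0,0],[0,0,0]],
  [[0,0,0],[0,0,0]],
])

```text
validation failed for argument at $.se...
```

```bash
cat > h.py <<'E'
import numpy as np,cv2,pickle
from scipy.spatial.transform import Rotation as Ro
from scipy.optimize import least_squares
def cam(c,st=None):
    K=np.array(c['intrinsics'])
    if 'mount' in c:
        T=np.eye(4);T[:3,:3]=Ro.from_quat(st['eef_rot']).as_matrix();T[:3,3]=st['ee_pos']
        C=np.linalg.inv(T@np.array(c['mount']));return K,C[:3,:3],C[:3,3]
    return K,np.array(c['R']),np.array(c['t'])
def proj(c,X):
    K,R,t=c;p=(np.atleast_2d(X)@R.T+t)@K.T;return p[:,:2]/p[:,2:]
def onz(c,uv,z):
    K,R,t=c;d=R.T@np.linalg.solve(K,[*uv,1]);o=-R.T@t;return o+d*(z-o[2])/d[2]
def tri(obs):
    A=[];b=[]
    for c,uv in obs:
        K,R,t=c;d=R.T@np.linalg.solve(K,[*uv,1]);d/=np.linalg.norm(d);P=np.eye(3)-np.outer(d,d);A.append(P);b.append(P@(-R.T@t))
    return np.linalg.lstsq(np.vstack(A),np.hstack(b),rcond=None)[0]
def blob(mask,near):
    n,l,s,ce=cv2.connectedComponentsWithStats(mask.astype(np.uint8))
    k=1+np.argmin([np.hypot(*(ce[i]-near))+(1e3 if s[i,4]<30 else 0) for i in range(1,n)])
    m=(l==k).astype(np.uint8);return m,ce[k],s[k]
E
python3 - <<'E'
from h import *
d=pickle.load(open('v0.pkl','rb'))
S=cam(d['scene']);T=cam(d['top']);f=.7
cs,ct=d['scene']['color'],d['top']['color']
print(tri([(S,(462*f,252*f)),(T,(309*f,265*f))]),'disc')
print('meter top',onz(T,(590*f,338*f),.131),'stand',onz(T,(577*f,341*f),.0))
print('px disc',ct[int(265*f),int(309*f)],cs[int(252*f),int(462*f)],'ring',cs[int(240*f),int(437*f)])
a=cs[255:345,155:225];b=ct[195:270,365:440];c=cs[130:270,270:400];e=ct[130:240,150:270]
R=lambda x:cv2.resize(x,(400,300),interpolation=cv2.INTER_CUBIC)
cv2.imwrite('pics/crop.png',np.vstack([np.hstack([R(a),R(b)]),np.hstack([R(c),R(e)])])[:,:,::-1])
E
```

```text
[0.63894628 0.20769511 0.16849558] disc
meter top [ 0.49562435 -0.31389047  0.131     ] stand [ 4.92565417e-01 -3.21884082e-01  2.22044605e-16]
px disc [191 204 133] [206 202 141] ring [30 72 43]
```

View pics/crop.png

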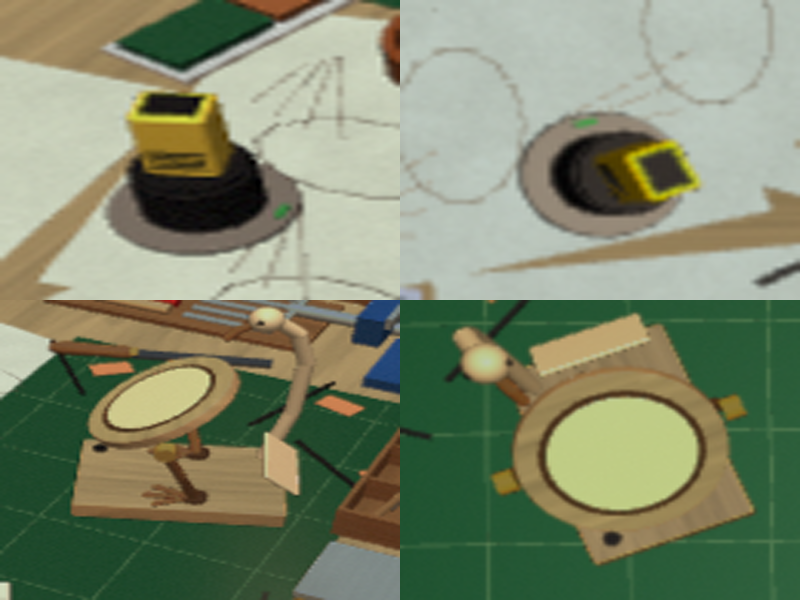

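```bash
cat > m1.py <<'E'
from h import *
d=pickle.load(open('v0.pkl','rb'))
S=cam(d['scene']);T=cam(d['top'])
obs=[]
for n,c,near in(('scene',S,(323,176)),('top',T,(216,185))):
    im=d[n]['color'].astype(int);m=(im[...,0]>150)&(im[...,1]>150)&(im[...,0]-im[...,2]>35)
    b,ce,s=blob(m,near);k=max(cv2.findContours(b,cv2.RETR_EXTERNAL,cv2.CHAIN_APPROX_NONE)[0],key=len)[:,0].astype(float)
    e=cv2.fitEllipse(k.astype(np.float32));print(n,ce,s,e);obs.append((c,e))
th=np.linspace(0,2*np.pi,40,endpoint=False)
def circ(p,r=.06):
    az,sl=p[3:5];nrm=np.array([np.sin(sl)*np.cos(az),np.sin(sl)*np.sin(az),np.cos(sl)])
    y=np.cross([0,0,1],nrm);y/=np.linalg.norm(y);x=np.cross(y,nrm)
    return p[:3]+r*(np.outer(np.cos(th),x)+np.outer(np.sin(th),y))
def res(p):
    o=[]
    for c,e in obs:
        q=proj(c,circ(p))-e[0];a=np.deg2rad(e[2]);u=q@[np.cos(a),np.sin(a)];v=q@[-np.sin(a),np.cos(a)]
        o.append((np.hypot(u/((e[1][0]+.7)/2),v/((e[1][1]+.7)/2))-1)*e[1][0]/2)
    return np.hstack(o)
best=min((least_squares(res,[.639,.208,.17,a,.5]) for a in(-2.5,-3,2.6,-2)),key=lambda s:s.cost)
print('disc centre',best.x[:3],'az,slope deg',np.rad2deg(best.x[3:]),'rms px',np.sqrt(np.mean(best.fun**2)))
P=lambda u,v:onz(T,(150+(u-400)*.3,130+(v-300)*110/300),.028)
a,b,c=P(596,565),P(752,512),P(662,325);print('base corners',a,b,c,'yaw front',np.rad2deg(np.arctan2(*(a-b)[[1,0]])),'side',np.rad2deg(np.arctan2(*(c-b)[[1,0]])),np.linalg.norm(a-b),np.linalg.norm(c-b))
Q=lambda u,v:onz(T,(365+(u-400)*75/400,195+v*75/300),.131)
q=np.array([Q(*p) for p in((624,155),(680,139),(698,185),(648,201))]);print('meter top',q.mean(0),[(np.linalg.norm(q[i]-q[i-1]),np.rad2deg(np.arctan2(*(q[i]-q[i-1])[[1,0]]))) for i in range(4)])
fx=[Q2[:2] for Q2 in (onz(T,(365+(u-400)*75/400,195+v*75/300),0.008) for u,v in((519,170),(688,170),(598,112),(598,237)))];print('foot lrtb',np.round(fx,4))
E
python3 m1.py
```

```text
scene [321.07394958 175.43865546] [305 162  33  28 595] ((321.0557861328125, 175.45567321777344), (18.635622024536133, 37.93843460083008), 53.271697998046875)
top [216.21467764 185.85048011] [ 194  166   45   41 1458] ((216.2092742919922, 185.8585968017578), (40.004371643066406, 44.530662536621094), 76.09674072265625)
disc centre [0.63447732 0.20588012 0.17409542] az,slope deg [-160.0555156   36.3086509] rms px 0.3546278777710983
base corners [0.53537433 0.24513238 0.028     ] [0.58895646 0.11004208 0.028     ] [0.79018847 0.18542786 0.028     ] yaw front 111.63522155155191 side 20.5370155075259 0.14532871139960424 0.2148891347697629
meter top [ 0.49316991 -0.31707728  0.131     ] [(np.float64(0.03285723432492196), np.float64(19.507991234618682)), (np.float64(0.030380431782434648), np.float64(-70.3634764990745)), (np.float64(0.031950537584166556), np.float64(-165.65291981437736)), (np.float64(0.02752846570066411), np.float64(111.80717944255673))]
foot lrtb [[ 0.4968 -0.2716]
 [ 0.4951 -0.3641]
 [ 0.5383 -0.3163]
 [ 0.4474 -0.3131]]
```

Call:
drive_tool([
  [[1.7,-4.7,0.6],-10],
  [[1.7,-4.7,0.6],-10],
  [[1.7,-4.7,0.6],-10],
  [[1.7,-4.7,0.6],-10],
  [[1.7,-4.7,0.6],-10],
  [[1.7,-4.7,0.6],-10],
  [[1.7,-4.7,0.6],-10],
  [[1.7,-4.7,0.6],-10],
  [[1.7,-4.7,0.6],-10],
  [[1.7,-4.7,0.6],-10],
], hand=0, newtons=20)

```text
time: 1.4
ee_pos: [0.4346, 0.0947, 0.2536]
eef_rot: [0.888, 0.459, 0.0, -0.0]
ft_force: [-0.3, -0.6, 0.9]
width: 0.0867
grip_force: 0.0
```

Call:
drive_tool([
  [[0.6,-4.6,0],-4],
  [[0.6,-4.6,0],-4],
  [[0.6,-4.6,0],-4],
  [[0.6,-4.6,0],-4],
  [[0.6,-4.6,0],-4],
  [[0.6,-4.6,0],-4],
  [[0.6,-4.6,0],-4],
  [[0.6,-4.6,0],-4],
  [[0.6,-4.6,0],-4],
  [[0,0,0],0],
])

```text
time: 2.65
ee_pos: [0.487, -0.3212, 0.2526]
eef_rot: [0.987, 0.162, -0.001, 0.001]
ft_force: [0.4, 0.5, -0.2]
width: 0.087
grip_force: 0.0
```

```bash
python3 - <<'E'
from bench import r, vision
from h import *
st=r.read_state();w=vision.camera('wrist');pickle.dump((w,st),open('w1.pkl','wb'))
print(st['ee_pos'],st['eef_rot'],st['joint_positions'],st['ft_force'],st['time'])
C=cam(w,st);print(proj(C,[[.4935,-.3175,.131],[.4935,-.3175,.0]]))
cv2.imwrite('pics/w1.png',cv2.resize(w['color'][:,:,::-1],(800,600),interpolation=cv2.INTER_CUBIC))
E
```

```text
[ 0.48699122 -0.32116274  0.25263929] [ 9.86814844e-01  1.61844855e-01 -1.36565032e-03  9.17208112e-04] [-0.20765223  0.2756147   0.87940206  1.52021706 -0.20961173  1.44627428
 -0.56635711] [ 0.44457426  0.4705314  -0.17847928] 2.65
[[271.15801782 192.66277544]
 [271.57505855 175.12797963]]
```

View pics/w1.png

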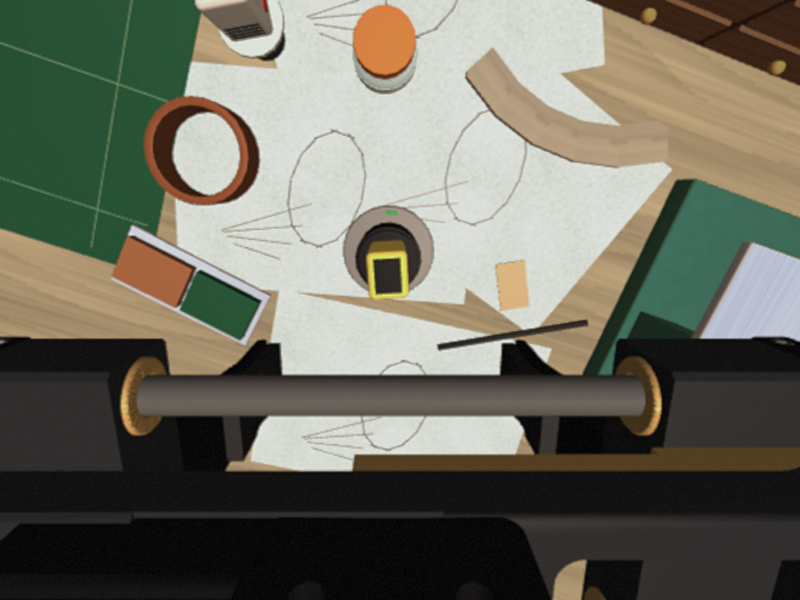

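```bash
python3 - <<'E'
from h import *
w,st=pickle.load(open('w1.pkl','rb'));C=cam(w,st)
im=w['color'].astype(int);m=(im[...,0]>170)&(im[...,1]>160)&(im[...,2]<90)
b,ce,s=blob(m,(271,192));b=cv2.morphologyEx(b,cv2.MORPH_CLOSE,np.ones((25,25)))
rc=cv2.minAreaRect(cv2.findNonZero(b));print(ce,s,rc)
q=np.array([onz(C,p,.131) for p in cv2.boxPoints(rc)]);print(q.mean(0));print([(round(np.linalg.norm(q[i]-q[i-1]),4),np.rad2deg(np.arctan2(*(q[i]-q[i-1])[[1,0]])).round(1)) for i in range(4)])
R=Ro.from_quat(st['eef_rot']).as_matrix();print('tool x,y ang',np.rad2deg(np.arctan2(R[1,:2],R[0,:2])),'tool z',R[:,2])
E
```

```text
[268.19078947 189.00657895] [257 176  29  34 152] ((271.30450439453125, 192.26397705078125), (32.06117248535156, 27.216373443603516), 85.91438293457031)
[ 0.4937327  -0.31758817  0.131     ]
[(np.float64(0.0338), np.float64(21.9)), (np.float64(0.0279), np.float64(-67.3)), (np.float64(0.0338), np.float64(-156.8)), (np.float64(0.0286), np.float64(112.8))]
tool x,y ang [ 18.62789706 -71.37186838] tool z [-0.0023984  -0.00225228 -0.99999459]
```

Call:
drive_tool([
  [[0.7,0.4,0],4],
  [[0,0,-2],0],
  [[0,0,-2.5],0],
  [[0,0,-2.5],0],
  [[0,0,-2.5],0],
  [[0,0,-2.5],0],
  [[0,0,-2.2],0],
  [[0,0,-1.5],0],
  [[0,0,-0.5],0],
  [[0,0,0],0],
])

```text
time: 3.95
ee_pos: [0.4956, -0.3134, 0.0917]
eef_rot: [0.98, 0.199, 0.0, 0.0]
ft_force: [0.8, 0.8, -0.3]
width: 0.0869
grip_force: 0.0
```

Call:
drive_tool([
  [[0,0,0],0],
  [[0,0,0],0],
  [[0,0,0],0],
  [[0,0,0],0],
  [[0,0,0],0],
  [[0,0,0],0],
  [[0,0,0],0],
  [[0,0,0],0],
  [[0,0,0],0],
  [[0,0,0],0],
], hand=1, newtons=10)

```text
time: 5.2
ee_pos: [0.4955, -0.3138, 0.0914]
eef_rot: [0.98, 0.199, 0.0, 0.0]
ft_force: [0.0, -0.9, 0.1]
width: 0.0298
grip_force: 10.0
```

```bash
python3 - <<'E'
from bench import r
s=r.read_state();print(s)
E
```

```text
{'time': 5.2, 'joint_positions': array([-0.15439913,  0.40915734,  0.80152558,  1.72718551, -0.31970417,
        1.14111772, -0.42884808]), 'joint_vel': array([ 0.00024611,  0.00062243,  0.0009647 ,  0.00032634, -0.00025509,
       -0.0009588 ,  0.00101707]), 'joint_torque': array([-2.69695641e-01, -4.91090047e+01,  1.16721520e+01, -3.38651884e+01,
       -1.54682253e-01,  4.21050629e-01, -4.14364666e-03]), 'ee_pos': array([ 0.49545649, -0.31376276,  0.09143459]), 'eef_rot': array([9.79973622e-01, 1.99127266e-01, 8.25142675e-05, 1.57802819e-04]), 'ft_force': array([ 0.0489153 , -0.92215453,  0.06230379]), 'torque': array([-0.30447852,  0.00715463,  0.02618221]), 'grip_force': 9.985050112009048, 'width': 0.02980015616188207}
```

Call:
drive_tool([
  [[0,0,0.7],0],
  [[0,0,0.8],0],
  [[0,0,0.7],0],
  [[0,0,0],0],
  [[-0.35,-0.15,0],0],
  [[-0.35,-0.15,0],0],
  [[-0.35,-0.15,0],0],
  [[-0.35,-0.15,0],0],
  [[-0.35,-0.15,0],0],
  [[-0.35,-0.15,0],0],
])

```text
time: 6.45
ee_pos: [0.4742, -0.3228, 0.1134]
eef_rot: [0.98, 0.199, 0.0, 0.0]
ft_force: [1.5, -0.3, -1.7]
width: 0.03
grip_force: 10.0
```

Call:
drive_tool([
  [[-0.3,-0.13,0],0],
  [[-0.3,-0.13,0],0],
  [[-0.3,-0.13,0],0],
  [[-0.3,-0.13,0],0],
  [[-0.3,-0.13,-0.1],0],
  [[-0.3,-0.13,-0.1],0],
  [[-0.3,-0.13,-0.1],0],
  [[-0.3,-0.13,-0.1],0],
  [[-0.1,-0.04,0],0],
  [[0,0,0],0],
])

```text
time: 7.7
ee_pos: [0.4493, -0.3334, 0.1093]
eef_rot: [0.98, 0.199, 0.0, 0.0]
ft_force: [0.5, 0.0, -1.6]
width: 0.0298
grip_force: 10.0
```

```bash
cat > look.py <<'E'
import sys
from bench import r, vision
from h import *
tag,names=sys.argv[1],sys.argv[2].split(',')
d={'st':r.read_state()}
F=[]
for n in names: d[n]=vision.camera(n);F.append(r.read_state()['ft_force'])
pickle.dump(d,open(tag+'.pkl','wb'))
st=d['st'];print(st['time'],st['ee_pos'],st['eef_rot'],'F',st['ft_force'],np.mean(F,0),'M',st['torque'],st['grip_force'],st['width'])
R=Ro.from_quat(st['eef_rot']).as_matrix();print('toolx ang',np.rad2deg(np.arctan2(R[1,0],R[0,0])))
E
python3 look.py p1 scene,top,wrist; python3 - <<'E'
from h import *
d=pickle.load(open('p1.pkl','rb'));G=d['st']['ee_pos']+[0,0,.011]
cr=[]
for n in('scene','top'):
    u,v=proj(cam(d[n]),G)[0].astype(int);cr.append(cv2.resize(d[n]['color'][v-45:v+75,u-50:u+50],(400,480),interpolation=cv2.INTER_CUBIC));print(n,u-50,v-45)
cv2.imwrite('pics/p1.png',np.hstack(cr)[:,:,::-1])
E
```

```text
7.7 [ 0.4493496  -0.3334204   0.10932292] [9.79974259e-01 1.99124213e-01 1.46430769e-06 1.23159021e-05] F [ 0.53055802  0.03022701 -1.6432095 ] [ 1.21261169e+00  1.57614919e-03 -2.22085365e+00] M [-0.13233883 -0.15072216 -0.00264626] 9.998998939990997 0.029805539295266966
toolx ang 22.971500125825184
scene 117 242
top 369 208
```

View pics/p1.png

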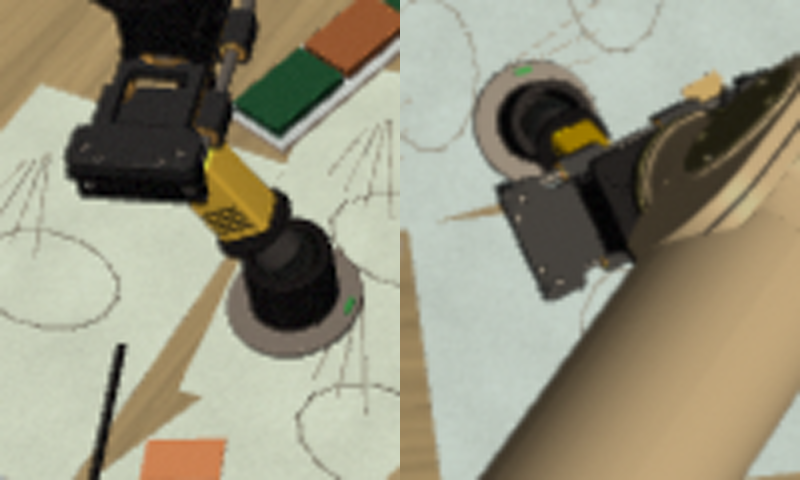

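Call:
drive_tool([
  [[0.3,0.1,0],0],
  [[-0.3,-0.13,0.4],0],
  [[-0.5,-0.23,0.8],0],
  [[-0.5,-0.23,0.8],0],
  [[-0.5,-0.23,0.8],0],
  [[-0.5,-0.23,0.8],0],
  [[0,0,2],0],
  [[0,2,3],-0.5],
  [[0,3,3],-1],
  [[0,3,2],-1],
], newtons=30)

```text
time: 9.1
ee_pos: [0.4289, -0.2629, 0.2468]
eef_rot: [0.984, 0.177, 0.0, 0.0]
ft_force: [1.0, 0.8, -2.9]
width: 0.0298
grip_force: 30.0
```

Call:
drive_tool([
  [[0.8,4,1],0],
  [[0.8,4,1],0],
  [[0.8,4,1],0],
  [[0.8,4,1],0],
  [[0.8,4,1],0],
  [[0.8,4,1],0],
  [[0.8,4,1],0],
  [[0.8,4,0],0],
  [[0,0,0],0],
  [[0,0,0],0],
])

```text
time: 10.35
ee_pos: [0.4932, 0.0558, 0.3154]
eef_rot: [0.984, 0.177, -0.0, 0.0]
ft_force: [0.4, -0.5, -2.8]
width: 0.0294
grip_force: 30.0
```

```bash
python3 look.py p2 scene,top,wrist; python3 - <<'E'
from h import *
d=pickle.load(open('p2.pkl','rb'));G=d['st']['ee_pos']+[0,0,.011]
cr=[]
for n in('scene','top'):
    u,v=proj(cam(d[n]),G)[0].astype(int);cr.append(cv2.resize(d[n]['color'][v-60:v+60,u-50:u+50],(400,480),interpolation=cv2.INTER_CUBIC));print(n,u-50,v-60)
cv2.imwrite('pics/p2.png',np.hstack(cr)[:,:,::-1])
E
```

```text
10.35 [0.49322564 0.0557966  0.31544597] [ 9.84186102e-01  1.77137045e-01 -1.69650092e-04  3.93665308e-04] F [ 0.38997502 -0.48245922 -2.77749636] [ 0.00253367  0.18963508 -2.21592742] M [-0.08151896  0.13335607 -0.00133647] 29.995407164096832 0.029398108125038503
toolx ang 20.406082179095016
scene 205 86
top 225 178
```

View pics/p2.png

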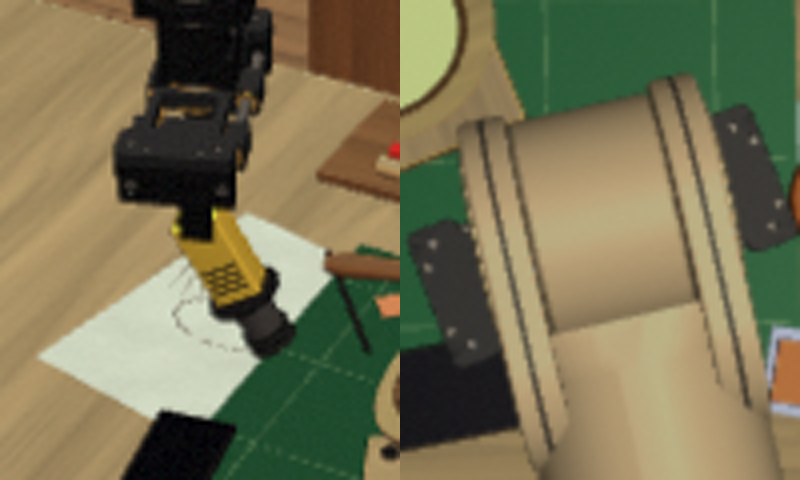

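```bash
cat > fit.py <<'E'
from h import *
from scipy.optimize import minimize
a=np.linspace(0,2*np.pi,32,endpoint=False);CC=np.c_[np.cos(a),np.sin(a)]
def cyl(r,z0,z1): return np.vstack([np.c_[CC*r,np.full(32,z)] for z in(z0,z1)])
BOX=np.array([[x,y,z] for x in(-.018,.018) for y in(-.015,.015) for z in(.048,.118)])
PARTS=[cyl(.018,0,.015),cyl(.015,.015,.042),cyl(.027,.042,.048),BOX]
def world(st,p,X):
    # meter in tool: tilt th about tool y; grip at (e, 0, a)
    th,ax,e=p;Rt=Ro.from_quat(st['eef_rot']).as_matrix()
    # upright meter: z = -tool z, x = tool x, y = -tool y ; handle leans to -tool x
    M=np.array([[1,0,0],[0,-1,0],[0,0,-1.]]);c,s=np.cos(th),np.sin(th)
    Q=np.array([[c,0,-s],[0,1,0],[s,0,c]])  # in meter frame: z axis -> (-s,0,c)
    return (Rt@(M@Q@(X-[e,0,ax]).T+np.array([[0],[0],[-.011]]))).T+st['ee_pos']
def render(c,st,p,sh,sc=4):
    m=np.zeros((sh[0]*sc,sh[1]*sc),np.uint8)
    for X in PARTS:
        q=(proj(c,world(st,p,X))+.5)*sc;cv2.fillConvexPoly(m,cv2.convexHull(q.astype(np.int32)),1)
    return cv2.resize(m.astype(np.float32),sh[::-1],interpolation=cv2.INTER_AREA)
E
cat > f1.py <<'E'
from fit import *
d=pickle.load(open('p2.pkl','rb'));st=d['st'];S=cam(d['scene']);im=d['scene']['color'].astype(int)
fg=((im[...,0]>110)&(im[...,2]<70))|(im.max(2)<68)
m,_,s=blob(fg*(np.arange(420)>150)[:,None],(265,160));print(s)
win=np.zeros_like(m);win[151:190,235:300]=1
cost=lambda p:np.abs(render(S,st,p,m.shape)-m)[win>0].sum()
best=min(((cost((np.deg2rad(t),ax,e)),t,ax,e) for t in range(26,47,2) for ax in(.084,.088,.092) for e in(-.003,0,.003,.006)))
o=minimize(lambda q:cost((np.deg2rad(q[0]),q[1]/1e3,q[2]/1e3)),[best[1],best[2]*1e3,best[3]*1e3],method='Nelder-Mead',options=dict(initial_simplex=np.array([best[1],best[2]*1e3,best[3]*1e3])+np.array([[0,0,0],[3,0,0],[0,3,0],[0,0,3]])))
print(best,o.x,o.fun)
for t in range(30,44,2):
    o2=minimize(lambda q:cost((np.deg2rad(t),q[0]/1e3,q[1]/1e3)),o.x[1:],method='Nelder-Mead',options=dict(initial_simplex=o.x[1:]+np.array([[0,0],[3,0],[0,3]])));print(t,o2.fun,o2.x)
p=(np.deg2rad(o.x[0]),o.x[1]/1e3,o.x[2]/1e3);W=cam(d['wrist'],st)
A=cv2.resize(d['scene']['color'][130:190,240:290],(480,576),interpolation=cv2.INTER_CUBIC)[:,:,::-1].copy()
B=d['wrist']['color'][:,:,::-1].copy();h=proj(W,world(st,p,np.array([[0,0,0.],[0,0,.045]])));print('wrist hood',h)
def dr(c,I,f,o0,col):
    for X in PARTS: cv2.polylines(I,[cv2.convexHull((((proj(c,world(st,p,X))+.5)-o0)*f).astype(np.int32))],True,col,1)
dr(S,A,9.6,np.array([240,130]),(255,0,255))
u,v=h[0].astype(int);v=min(max(v,90),330);cB=cv2.resize(B[v-90:v+90,u-50:u+50],(320,576),interpolation=cv2.INTER_CUBIC);dr(W,cB,3.2,np.array([u-50,v-90]),(255,0,255))
cv2.imwrite('pics/f1.png',np.hstack([A,cB]))
E
python3 f1.py
```

```text
[253 151  26  25 297]
(np.float32(119.25), 30, 0.092, -0.003) [27.76161766 91.64318202 -6.41772882] 106.9375
30 113.8125 [92.61972926 -3.83710901]
32 123.3125 [92.01818202 -2.66772882]
34 133.3125 [93.24082301  0.38276251]
36 146.5 [93.18205616  2.54523381]
38 161.625 [93.50461647  4.03030213]
40 175.6875 [91.90422747  4.97536238]
42 194.125 [91.27319739  4.73991378]
wrist hood [[272.56277984 157.08483494]
 [272.48438486 190.80902418]]
```

View pics/f1.png

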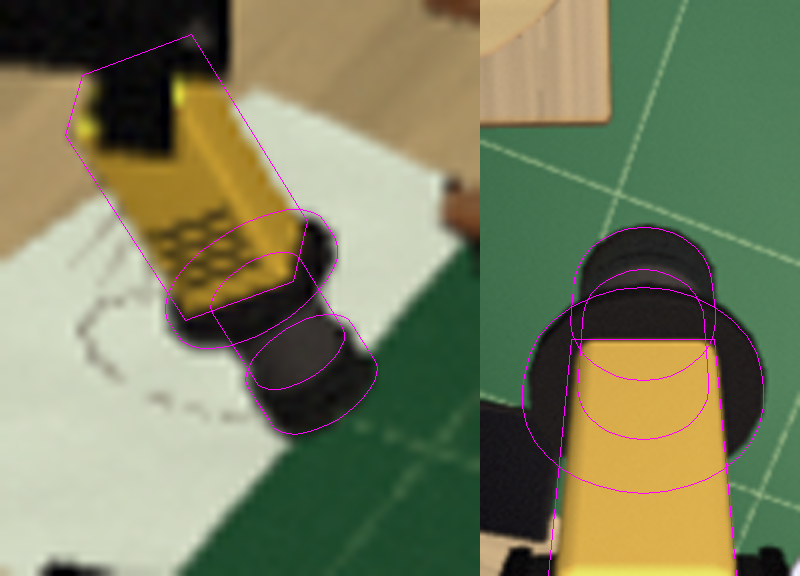

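```bash
cat > m2.py <<'E'
from h import *
import sys
def meas(views,verbose=1):
    obs=[]
    for c,im,near in views:
        im=im.astype(int);m=(im[...,0]>150)&(im[...,1]>150)&(im[...,0]-im[...,2]>35)
        b,ce,s=blob(m,near);k=max(cv2.findContours(b,cv2.RETR_EXTERNAL,cv2.CHAIN_APPROX_NONE)[0],key=len)[:,0].astype(np.float32)
        e=cv2.fitEllipse(k);obs.append((c,e))
        if verbose:print(near,ce,s,np.round(e[0],1),np.round(e[1],1),round(e[2],1))
    th=np.linspace(0,2*np.pi,40,endpoint=False)
    def circ(p,r=.06):
        az,sl=p[3:5];n=np.array([np.sin(sl)*np.cos(az),np.sin(sl)*np.sin(az),np.cos(sl)])
        y=np.cross([0,0,1],n);y/=np.linalg.norm(y);return p[:3]+r*(np.outer(np.cos(th),np.cross(y,n))+np.outer(np.sin(th),y))
    def res(p):
        o=[]
        for c,e in obs:
            q=proj(c,circ(p))-e[0];a=np.deg2rad(e[2]);u=q@[np.cos(a),np.sin(a)];v=q@[-np.sin(a),np.cos(a)]
            o.append((np.hypot(u/((e[1][0]+.9)/2),v/((e[1][1]+.9)/2))-1)*e[1][0]/2)
        return np.hstack(o)
    s=least_squares(res,[.6345,.206,.174,-2.79,.63]);sd=np.sqrt(np.diag(np.linalg.inv(s.jac.T@s.jac)))*np.sqrt(np.mean(s.fun**2))
    print('centre',s.x[:3].round(4),'az,slope',np.rad2deg(s.x[3:]).round(2),'rms',np.sqrt(np.mean(s.fun**2)).round(2));return s.x
if __name__=='__main__':
    d=pickle.load(open('v0.pkl','rb'));e=pickle.load(open('p2.pkl','rb'))
    S,T,W=cam(d['scene']),cam(d['top']),cam(e['wrist'],e['st'])
    w=proj(W,[[.6345,.206,.174]])[0];print(w)
    vs=(S,d['scene']['color'],(321,175)),(T,d['top']['color'],(216,186)),(W,e['wrist']['color'],w)
    meas(vs);meas(vs[1:],0);meas((vs[0],vs[2]),0);meas(vs[2:],0)
E
python3 m2.py
```

```text
[176.63173528   6.11368713]
(321, 175) [321.07394958 175.43865546] [305 162  33  28 595] [321.1 175.5] [18.6 37.9] 53.3
(216, 186) [216.21467764 185.85048011] [ 194  166   45   41 1458] [216.2 185.9] [40.  44.5] 76.1
[176.63173528   6.11368713] [181.24219202  29.34282822] [ 113    0  127   71 6916] [181.4  29.4] [ 73.4 133.2] 95.3
centre [0.613  0.193  0.1673] az,slope [-154.73   74.4 ] rms 4.48
centre [0.6074 0.183  0.1982] az,slope [-152.67   79.81] rms 4.33
centre [0.6136 0.1942 0.1645] az,slope [-155.2    72.95] rms 2.82
centre [0.6188 0.1908 0.1848] az,slope [-171.32  134.7 ] rms 0.0
```

Call:
drive_tool([
  [[1.2,0.3,0.3],0],
  [[1.3,0.3,0.3],0],
  [[1.3,0.3,0.3],0],
  [[1.3,0.3,0.3],0],
  [[1.3,0.3,0.3],0],
  [[1.3,0.3,0.3],0],
  [[0.3,0,0],0],
  [[0,0,0],0],
  [[0,0,0],0],
  [[0,0,0],0],
])

```text
time: 11.75
ee_pos: [0.5732, 0.075, 0.3335]
eef_rot: [0.984, 0.178, 0.0, -0.0]
ft_force: [0.4, -1.0, -2.4]
width: 0.0296
grip_force: 30.0
```

```bash
python3 look.py p3 wrist,scene; cat > m3.py <<'E'
from m2 import *
from fit import *
d=pickle.load(open('v0.pkl','rb'));e=pickle.load(open('p3.pkl','rb'))
S,T,W=cam(d['scene']),cam(d['top']),cam(e['wrist'],e['st'])
w=proj(W,[[.6345,.206,.174]])[0];print(w)
vs=(S,d['scene']['color'],(321,175)),(T,d['top']['color'],(216,186)),(W,e['wrist']['color'],w)
meas(vs);meas(vs[1:],0);meas((vs[0],vs[2]),0);meas(vs[2:],0)
# meter tilt jointly from wrist: dark+yellow silhouette ahead of fingers
st=e['st'];im=e['wrist']['color'].astype(int)
for t in(26,28,30,32):print(t,proj(W,world(st,(np.deg2rad(t),.0916,-.0064),np.array([[.0,0,0],[.018,0,0],[.027,0,.042]]))).round(1).tolist())
E
python3 m3.py
```

```text
11.75 [0.573187   0.07496851 0.33354708] [ 9.84082129e-01  1.77714208e-01  1.28970401e-04 -8.25321372e-05] F [ 0.44162019 -1.02801189 -2.37502949] [-0.16572375  0.37942687 -1.40471202] M [-0.1154698   0.18319598 -0.00822187] 29.995374083518982 0.029573926818889845
toolx ang 20.473293514924077
[178.81575869  98.83582519]
(321, 175) [321.07394958 175.43865546] [305 162  33  28 595] [321.1 175.5] [18.6 37.9] 53.3
(216, 186) [216.21467764 185.85048011] [ 194  166   45   41 1458] [216.2 185.9] [40.  44.5] 76.1
[178.81575869  98.83582519] [177.6089422   92.50556161] [ 121   40  114  105 9170] [177.6  92.5] [ 95. 121.] 123.8
centre [0.634  0.2055 0.1731] az,slope [-159.14   35.29] rms 0.33
centre [0.6342 0.206  0.1714] az,slope [-157.98   35.01] rms 0.33
centre [0.6338 0.2054 0.1731] az,slope [-159.25   35.04] rms 0.22
centre [0.634  0.2061 0.1707] az,slope [-157.92   34.48] rms 0.0
26 [[272.6, 159.9], [272.5, 140.3], [272.4, 157.6]]
28 [[272.6, 156.8], [272.5, 137.2], [272.4, 156.3]]
30 [[272.6, 153.6], [272.5, 134.1], [272.4, 155.1]]
32 [[272.6, 150.5], [272.5, 131.1], [272.4, 153.9]]
```

Call:
drive_tool([
  [[-1.4,-4.2,-1.2],0.25],
  [[-1.4,-4.2,-1.2],0.25],
  [[-1.4,-4.2,-1.2],0.25],
  [[-1.4,-4.2,-1.2],0.25],
  [[-1.4,-4.2,-1.2],0.25],
  [[-1.4,-4.2,-1.2],0.25],
  [[-1.4,-4.2,-1.2],0.25],
  [[-1.4,-4.2,-1.2],0.25],
  [[-1.4,-4.2,-1.2],0.25],
  [[-1.4,-4.2,-1.2],0.25],
])

```text
time: 13.1
ee_pos: [0.433, -0.3461, 0.2133]
eef_rot: [0.98, 0.199, 0.001, 0.0]
ft_force: [1.3, -0.1, -2.3]
width: 0.0302
grip_force: 30.0
```

Call:
drive_tool([
  [[-0.2,0.4,-1.5],0],
  [[0,0,-1.5],0],
  [[0,0,-1.5],0],
  [[0,0,-1.5],0],
  [[0.43,0.18,-0.88],0],
  [[0.43,0.18,-0.88],0],
  [[0.43,0.18,-0.88],0],
  [[0.43,0.18,-0.88],0],
  [[0.43,0.18,-0.88],0],
  [[0,0,0],0],
])

```text
time: 14.35
ee_pos: [0.4526, -0.3321, 0.1087]
eef_rot: [0.98, 0.199, -0.001, 0.0]
ft_force: [-0.8, -1.1, -2.4]
width: 0.0299
grip_force: 30.0
```

Call:
drive_tool([
  [[0,0,0],0],
  [[-0.22,-0.09,0],0],
  [[-0.22,-0.09,0],0],
  [[-0.22,-0.09,-0.05],0],
  [[-0.22,-0.09,-0.05],0],
  [[-0.22,-0.09,-0.05],0],
  [[-0.05,-0.02,0],0],
  [[0,0,0],0],
  [[0,0,0],0],
  [[0,0,0],0],
], newtons=10)

```text
time: 15.6
ee_pos: [0.4414, -0.3366, 0.1079]
eef_rot: [0.98, 0.199, 0.0, 0.0]
ft_force: [0.9, 1.6, -2.5]
width: 0.0298
grip_force: 10.0
```

Call:
drive_tool([
  [[0,0,0],0],
  [[0.28,0.12,0],0],
  [[-0.25,-0.1,0.4],0],
  [[-0.5,-0.22,0.8],0],
  [[-0.5,-0.22,0.8],0],
  [[-0.5,-0.22,0.8],0],
  [[-0.5,-0.22,0.8],0],
  [[0,0,2],0],
  [[0,2,3],-1],
  [[0,3,3],-1],
], newtons=30)

```text
time: 16.85
ee_pos: [0.4207, -0.2957, 0.2249]
eef_rot: [0.984, 0.181, -0.0, 0.0]
ft_force: [0.4, 0.3, -2.2]
width: 0.0297
grip_force: 30.0
```

Call:
drive_tool([
  [[1,4,1.2],0],
  [[1,4,1.2],0],
  [[1,4,1.2],0],
  [[1,4,1.2],0],
  [[1,4,1.2],0],
  [[1,4,1.2],0],
  [[1,4,1.2],0],
  [[1,4,0],0],
  [[0,0,0],0],
  [[0,0,0],0],
])

```text
time: 18.1
ee_pos: [0.5015, 0.0237, 0.3079]
eef_rot: [0.983, 0.182, -0.0, 0.0]
ft_force: [0.6, -0.3, -2.6]
width: 0.0296
grip_force: 30.0
```

```bash
python3 look.py p4 scene,wrist; cat > f2.py <<'E'
from fit import *
import sys
def run(f,t0):
    d=pickle.load(open(f,'rb'));st=d['st'];V=[]
    for n in('scene','wrist'):
        c=cam(d[n],st);im=d[n]['color'].astype(int)
        p0=(np.deg2rad(t0),.0916,-.005)
        Z=proj(c,world(st,p0,np.vstack(PARTS[:3]+[np.array([[x,y,.062] for x in(-.018,.018) for y in(-.015,.015)])])))
        hull=np.zeros(im.shape[:2],np.uint8);cv2.fillConvexPoly(hull,cv2.convexHull(Z.astype(np.int32)),1)
        k=7 if n=='scene' else 15
        win=cv2.dilate(hull,np.ones((k,k),np.uint8))
        cut=np.zeros_like(win);Y=proj(c,world(st,p0,np.array([[0,0,.064]])))[0]
        D=proj(c,world(st,p0,np.array([[0,0,0.]])))[0]-Y;yy,xx=np.mgrid[:420,:560];win[((xx-Y[0])*D[0]+(yy-Y[1])*D[1])<0]=0
        fg=(((im[...,0]-im[...,2])>75)&(im[...,2]<110)&(im[...,0]>110))|(im.max(2)<(68 if n=='scene' else 62))
        fg=cv2.morphologyEx(fg.astype(np.uint8),cv2.MORPH_CLOSE,np.ones((3,3)))
        fg=blob(fg*win,(Z.mean(0)))[0];V.append((c,fg,win,1. if n=='scene' else .3))
    def costs(q):
        p=(np.deg2rad(q[0]),q[1]/1e3,q[2]/1e3);return [w*np.abs(render(c,st,p,m.shape,3)-m)[win>0].sum() for c,m,win,w in V]
    for nm,sel in(('both',(0,1)),('scene',(0,)),('wrist',(1,))):
        fn=lambda q:sum(costs(q)[i] for i in sel)+.5*((q[1]-91)**2/9+(q[2])**2/16)
        s=np.array([t0,91,-3.]);o=minimize(fn,s,method='Nelder-Mead',options=dict(initial_simplex=s+np.array([[0,0,0],[4,0,0],[0,3,0],[0,0,4]]),maxiter=90));print(nm,o.x.round(2),o.fun.round(1),np.round(costs(o.x),1))
run(sys.argv[1],float(sys.argv[2]))
E
python3 f2.py p2.pkl 29; python3 f2.py p4.pkl 35
```

```text
18.1 [0.50146329 0.02374875 0.30793877] [ 9.83373677e-01  1.81593148e-01 -1.70198920e-04  3.32252251e-04] F [ 0.57284445 -0.28482735 -2.60581525] [-0.15567849 -0.60002362 -2.22248207] M [-0.11207875  0.25801043 -0.01771491] 29.995403587818146 0.029649768999588082
toolx ang 20.925133609732033
both [28.4  93.6  -4.54] 157.0 [ 40.9 115.1]
scene [29.09 92.27 -4.32] 41.5 [ 40.8 119.9]
wrist [28.09 94.18 -4.91] 114.4 [ 44.9 113.1]
both [32.9  96.53 -5.11] 147.7 [46.2 99. ]
scene [34.31 94.05 -3.94] 42.1 [ 41.1 132.2]
wrist [32.09 98.6  -4.85] 97.2 [66.3 93.3]
```

```bash
cat > tgt.py <<'E'
from fit import *
from bench import r
import sys
Pc=np.array([.634,.2058,.1735]);az,sl=np.deg2rad([-159,35]);n=np.array([np.sin(sl)*np.cos(az),np.sin(sl)*np.sin(az),np.cos(sl)])
down=np.array([np.cos(sl)*np.cos(az),np.cos(sl)*np.sin(az),-np.sin(sl)])
if __name__=='__main__':
    st=r.read_state();print('n',n.round(3),'down',down.round(3),st['ee_pos'])
    for th,ax,e in((33,.095,-.0045),(35,.095,-.0045)):
        h=world(st,(np.deg2rad(th),ax,e),np.zeros((1,3)))[0]-Pc;y=np.cross(n,down)
        print(th,'hood rel: n,down,lat mm',(1e3*np.array([h@n,h@down,h@y])).round(1),'move cm to contact',(-100*h).round(2),'to 30mm standoff',(-100*h+3*n).round(2))
    print('F.n',st['ft_force']@n)
E
python3 tgt.py
```

```text
n [-0.535 -0.206  0.819] down [-0.765 -0.294 -0.574] [0.50151038 0.02332697 0.30805612]
33 hood rel: n,down,lat mm [132.6  70.2 123. ] move cm to contact [ 8.06 16.27 -6.83] to 30mm standoff [ 6.45 15.66 -4.38]
35 hood rel: n,down,lat mm [132.7  66.9 123. ] move cm to contact [ 7.81 16.18 -7.03] to 30mm standoff [ 6.2  15.56 -4.57]
F.n -2.3724812182123363
```

Call:
drive_tool([
  [[0.9,2.2,0],0],
  [[0.9,2.2,0],0],
  [[0.9,2.2,0],0],
  [[0.9,2.2,0],0],
  [[0.9,2.2,0],0],
  [[0.9,2.2,0],0],
  [[0.9,2.2,0],0],
  [[0.1,0.2,-1.5],0],
  [[0,0,-1.5],0],
  [[0,0,-1.4],0],
])

```text
time: 19.45
ee_pos: [0.5655, 0.1798, 0.2626]
eef_rot: [0.983, 0.181, -0.0, 0.0]
ft_force: [0.0, 0.5, -3.0]
width: 0.0299
grip_force: 30.0
```

```bash
python3 look.py p5 scene,wrist,wrist,top; python3 tgt.py; python3 f2.py p5.pkl 33; python3 - <<'E'
from fit import *
d=pickle.load(open('p5.pkl','rb'));st=d['st'];p=(np.deg2rad(33),.095,-.0045);out=[]
for n,w,h in(('scene',60,90),('wrist',160,240)):
    c=cam(d[n],st);q=proj(c,world(st,p,np.array([[0,0,.03]])))[0].astype(int);o=np.maximum(q-[w//2,h//2],0);f=400/w
    I=cv2.resize(d[n]['color'][o[1]:o[1]+h,o[0]:o[0]+w],(400,600),interpolation=cv2.INTER_CUBIC)[:,:,::-1].copy()
    for X in PARTS: cv2.polylines(I,[cv2.convexHull(((proj(c,world(st,p,X))+.5-o)*f).astype(np.int32))],True,(255,0,255),1)
    out.append(I)
cv2.imwrite('pics/p5.png',np.hstack(out))
E
```

```text
19.45 [0.56547416 0.17979674 0.2625876 ] [ 9.83407409e-01  1.81410242e-01 -3.63004914e-04  2.45913183e-04] F [ 0.03643208  0.45250989 -3.0009146 ] [-0.07712458 -0.08067268 -2.23330156] M [-0.04264931  0.16468821  0.0088122 ] 29.995595812797546 0.029867653000325466
toolx ang 20.90382032140756
n [-0.535 -0.206  0.819] down [-0.765 -0.294 -0.574] [0.56560434 0.18030942 0.26397383]
33 hood rel: n,down,lat mm [29.9  0.4 -0.7] move cm to contact [ 1.65  0.57 -2.42] to 30mm standoff [ 0.05 -0.05  0.03]
35 hood rel: n,down,lat mm [30.  -2.9 -0.7] move cm to contact [ 1.41  0.47 -2.62] to 30mm standoff [-0.2  -0.15 -0.17]
F.n -1.2149797764248598
both [31.57 96.25 -6.47] 182.7 [ 72.4 107.4]
scene [34.46 91.93 -3.54] 62.0 [ 61.6 175.3]
wrist [30.86 98.01 -6.39] 107.6 [ 81.8 103.6]
```

View pics/p5.png

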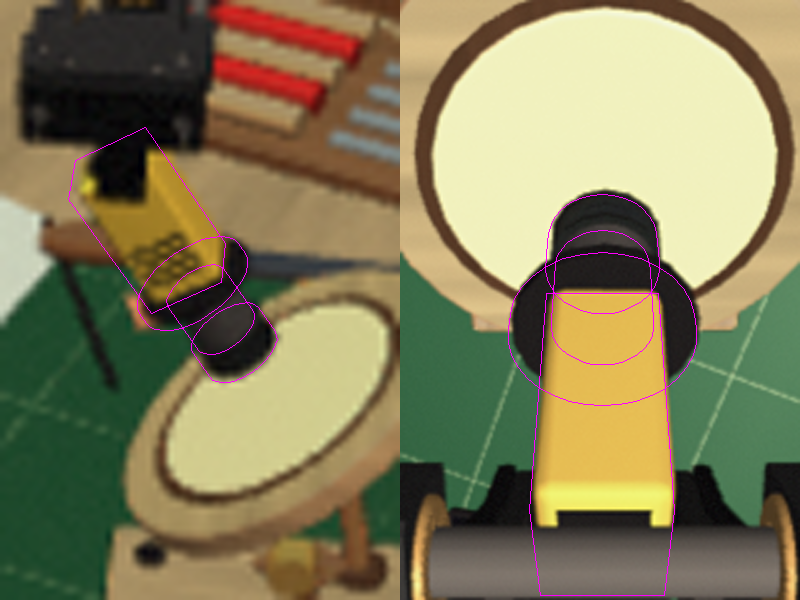

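Call:
drive_tool([
  [[0.13,0.05,-0.2],0],
  [[0.13,0.05,-0.2],0],
  [[0.13,0.05,-0.2],0],
  [[0.13,0.05,-0.2],0],
  [[0.13,0.05,-0.2],0],
  [[0.13,0.05,-0.2],0],
  [[0.13,0.05,-0.2],0],
  [[0.13,0.05,-0.2],0],
  [[0.05,0.02,-0.08],0],
  [[0,0,0],0],
])

```text
time: 20.9
ee_pos: [0.5766, 0.185, 0.247]
eef_rot: [0.983, 0.182, -0.0, 0.0]
ft_force: [-0.3, 0.7, -2.2]
width: 0.0294
grip_force: 30.0
```

```bash
cat > ff.py <<'E'
from bench import r,vision
from tgt import *
F=[];M=[]
for i in range(int(sys.argv[1])):
    vision.camera('wrist');s=r.read_state();F.append(s['ft_force']);M.append(s['torque'])
f=np.mean(F,0);print(s['time'],s['ee_pos'].round(4),'F',f.round(2),'F.n %.2f F.down %.2f'%(f@n,f@down),'sd',np.std(F,0).round(2),'M',np.mean(M,0).round(3))
h=world(s,(np.deg2rad(33),.095,-.0045),np.zeros((1,3)))[0]-Pc;print('n,down mm',(1e3*h@n).round(1),(1e3*h@down).round(1))
E
python3 ff.py 4
```

```text
21.1 [0.5766 0.1849 0.2472] F [-0.01  0.12 -2.06] F.n -1.71 F.down 1.15 sd [0.38 0.26 0.38] M [-0.06   0.174  0.028]
n,down mm 9.3 0.2
```

Call:
drive_tool([
  [[0.03,0.01,-0.05],0],
  [[0.03,0.01,-0.05],0],
  [[0.03,0.01,-0.05],0],
  [[0.03,0.01,-0.05],0],
  [[0.03,0.01,-0.05],0],
  [[0.03,0.01,-0.05],0],
  [[0.03,0.01,-0.05],0],
  [[0.03,0.01,-0.05],0],
  [[0.03,0.01,-0.05],0],
  [[0.03,0.01,-0.05],0],
])

```text
time: 22.35
ee_pos: [0.5796, 0.186, 0.2421]
eef_rot: [0.983, 0.182, 0.0, 0.0]
ft_force: [0.9, -0.1, -2.2]
width: 0.0301
grip_force: 30.0
```

```bash
python3 ff.py 3
```

```text
22.5 [0.5796 0.186  0.242 ] F [-0.01  0.73 -2.06] F.n -1.83 F.down 0.97 sd [0.37 0.39 0.55] M [-0.078  0.191  0.024]
n,down mm 3.2 0.7
```

Call:
drive_tool([
  [[0.02,0.01,-0.03],0],
  [[0.02,0.01,-0.03],0],
  [[0.02,0.01,-0.03],0],
  [[0.02,0.01,-0.03],0],
  [[0.02,0.01,-0.03],0],
  [[0.02,0.01,-0.03],0],
  [[0.02,0.01,-0.03],0],
  [[0.02,0.01,-0.03],0],
  [[0,0,0],0],
  [[0,0,0],0],
])

```text
time: 23.75
ee_pos: [0.5812, 0.1867, 0.2397]
eef_rot: [0.983, 0.182, 0.0, 0.0]
ft_force: [-1.2, -0.7, -0.3]
width: 0.0298
grip_force: 30.0
```

```bash
python3 ff.py 4
```

```text
23.95 [0.5812 0.1867 0.2397] F [-1.82 -0.91  0.17] F.n 1.30 F.down 1.56 sd [0.44 0.44 0.69] M [-0.32   0.575 -0.034]
n,down mm 0.3 0.5
```

Call:
drive_tool([
  [[0,0,0],0],
  [[0.02,0.01,-0.03],0],
  [[0.02,0.01,-0.03],0],
  [[0.02,0.01,-0.03],0],
  [[0.02,0.01,-0.03],0],
  [[-0.08,-0.03,-0.06],0],
  [[-0.08,-0.03,-0.06],0],
  [[0.08,0.03,0.06],0],
  [[0,0,0],0],
  [[0,0,0],0],
], newtons=5)

```text
time: 25.2
ee_pos: [0.5811, 0.1868, 0.2378]
eef_rot: [0.983, 0.182, -0.0, 0.0]
ft_force: [-2.7, -2.0, 1.3]
width: 0.0303
grip_force: 5.0
```

```bash
python3 ff.py 5
```

```text
25.45 [0.5812 0.1869 0.2379] F [-2.51 -0.71  1.32] F.n 2.57 F.down 1.37 sd [0.58 0.5  0.5 ] M [-0.377  0.683 -0.011]
n,down mm -1.2 1.5
```

```bash
python3 look.py p6 scene,wrist,top; python3 f2.py p6.pkl 34; python3 - <<'E'
from m2 import *
d0=pickle.load(open('v0.pkl','rb'));d=pickle.load(open('p6.pkl','rb'));e=pickle.load(open('p5.pkl','rb'))
T=cam(d['top'])
# yellow side-edge slope in scene, p5 vs p6 via PCA of yellow blob
for k in(e,d):
    im=k['scene']['color'].astype(int);m=(im[...,0]-im[...,2]>75)&(im[...,2]<90)&(im[...,0]>110)
    S=cam(k['scene']);q=proj(S,[k['st']['ee_pos']+[.01,0,-.01]])[0];b,ce,s=blob(m,q);p=cv2.findNonZero(b)[:,0].astype(np.float32);l=cv2.fitLine(p,cv2.DIST_L2,0,.01,.01).ravel();print(q,ce,s,np.rad2deg(np.arctan2(l[1],l[0])))
# camera shift of lamp base between v0 and p6 in the scene view
a=cv2.cvtColor(d0['scene']['color'],cv2.COLOR_RGB2GRAY);b=cv2.cvtColor(d['scene']['color'],cv2.COLOR_RGB2GRAY)
print(cv2.phaseCorrelate(np.float32(a[200:235,290:370]),np.float32(b[200:235,290:370])))
E
```

```text
25.45 [0.58117009 0.18685263 0.23787857] [9.83297015e-01 1.82008183e-01 1.60193787e-06 3.23897848e-05] F [-2.88524659 -0.06586817  2.11858621] [-2.14071701 -1.00143811  1.43930136] M [-0.39803825  0.67555065 -0.02270486] 5.003318712115288 0.03002635591908574
toolx ang 20.973505388148144
both [32.66 94.57 -5.87] 199.6 [ 72.9 125. ]
scene [35.87 89.47 -3.88] 53.8 [ 53.2 184.3]
wrist [30.33 98.4  -6.36] 105.9 [104.4 101.6]
[301.19377325 153.13084843] [303.5776699  148.87864078] [292 139  22  22 206] 34.429047
[306.69554918 160.08797833] [308.27477477 156.87837838] [293 147  26  21 222] 15.199346
((0.02023008012559302, -0.04906006123405149), 1.003932013279862)
```

Call:
drive_tool([
  [[0,0,0],0],
  [[0,0,0],0],
  [[0.03,0.01,-0.04],0],
  [[0,0,0],0],
  [[0,0,0],0],
  [[0,0,0],0],
  [[0,0,0],0],
  [[0,0,0],0],
  [[0,0,0],0],
  [[0,0,0],0],
], newtons=15)

```text
time: 26.85
ee_pos: [0.5815, 0.1869, 0.2375]
eef_rot: [0.983, 0.182, 0.0, 0.0]
ft_force: [-2.9, -0.5, 1.8]
width: 0.0296
grip_force: 15.0
```

```bash
python3 ff.py 8; python3 look.py p7 scene,wrist; python3 - <<'E'
from fit import *
d=pickle.load(open('p7.pkl','rb'));st=d['st'];out=[]
for n,w,h in(('scene',56,84),('wrist',160,240)):
  c=cam(d[n],st)
  p=(np.deg2rad(35),.0945-.0015,-.0045)
  q=proj(c,world(st,p,np.array([[0,0,.03]])))[0].astype(int);o=np.maximum(q-[w//2,h//2],0);f=400/w
  I=cv2.resize(d[n]['color'][o[1]:o[1]+h,o[0]:o[0]+w],(400,600),interpolation=cv2.INTER_CUBIC)[:,:,::-1].copy()
  for X in [cyl(.018,.0035,.015)]+PARTS[1:]: cv2.polylines(I,[cv2.convexHull(((proj(c,world(st,p,X))+.5-o)*f).astype(np.int32))],True,(255,0,255),1)
  out.append(I)
cv2.imwrite('pics/p7.png',np.hstack(out))
E
```

```text
27.25 [0.5815 0.1869 0.2374] F [-2.69 -1.26  1.48] F.n 2.91 F.down 1.58 sd [0.43 0.53 0.83] M [-0.401  0.803  0.005]
n,down mm -1.7 1.5
27.25 [0.58147243 0.18693768 0.23744862] [ 9.83296953e-01  1.82008518e-01 -1.15771703e-05  3.89480304e-05] F [-3.71644676 -1.73203048  1.16534248] [-2.48563509 -1.17450391  1.42051204] M [-0.39191697  0.8015434   0.00115889] 15.002624541521072 0.029698204473674123
toolx ang 20.973544337386986
```

View pics/p7.png

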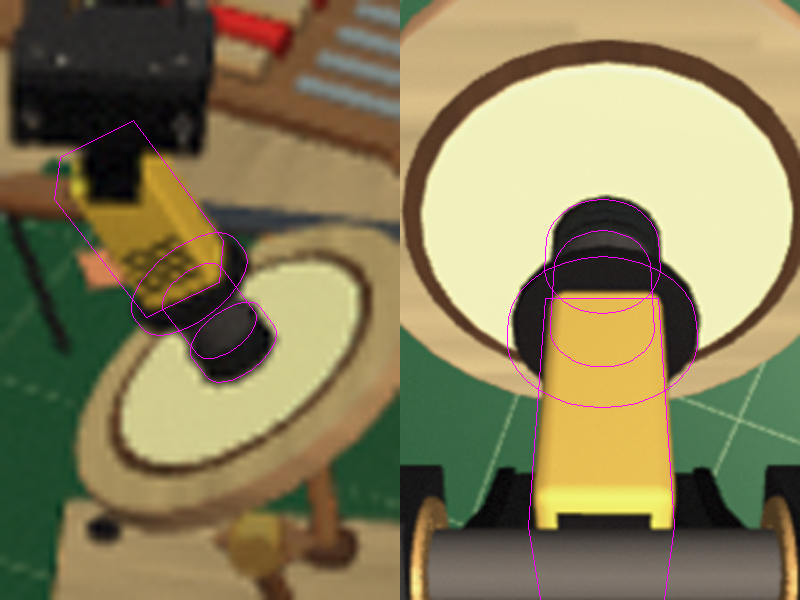

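Call:
drive_tool([
  [[0,0,0],0],
  [[0,0,0],0],
  [[0,0,0],0],
  [[0,0,0],0],
  [[0,0,0],0],
  [[0,0,0],0],
  [[0,0,0],0],
  [[0,0,0],0],
  [[0,0,0],0],
  [[0,0,0],0],
])

```text
time: 28.6
ee_pos: [0.5815, 0.1869, 0.2375]
eef_rot: [0.983, 0.182, 0.0, 0.0]
ft_force: [-2.8, -1.0, 1.3]
width: 0.0297
grip_force: 15.0
```

Call:
drive_tool([
  [[0,0,0],0],
  [[0,0,0],0],
  [[0,0,0],0],
  [[0,0,0],0],
  [[0,0,0],0],
  [[0,0,0],0],
  [[0,0,0],0],
  [[0,0,0],0],
  [[0,0,0],0],
  [[0,0,0],0],
])

```text
time: 29.85
ee_pos: [0.5815, 0.1869, 0.2374]
eef_rot: [0.983, 0.182, -0.0, 0.0]
ft_force: [-2.3, -1.1, 1.8]
width: 0.0295
grip_force: 15.0
```

Call:
drive_tool([
  [[0,0,0],0],
  [[0,0,0],0],
  [[0,0,0],0],
  [[0,0,0],0],
  [[0,0,0],0],
  [[0,0,0],0],
  [[0,0,0],0],
  [[0,0,0],0],
  [[0,0,0],0],
  [[0,0,0],0],
])

```text
time: 31.1
ee_pos: [0.5815, 0.1869, 0.2375]
eef_rot: [0.983, 0.182, 0.0, 0.0]
ft_force: [-1.4, -1.7, 1.2]
width: 0.0301
grip_force: 15.0
```

Call:
drive_tool([
  [[-0.2,-0.08,0.3],0],
  [[-0.5,-0.2,0.8],0],
  [[-0.5,-0.2,0.8],0],
  [[-0.5,-0.2,0.8],0],
  [[-0.5,-0.2,0.8],0],
  [[-0.5,-0.2,0.8],0],
  [[-0.5,-0.2,0.8],0],
  [[-0.5,-0.2,0.8],0],
  [[-1,-3.5,0.4],0],
  [[-1,-4.5,0.4],0],
], newtons=30)

```text
time: 32.35
ee_pos: [0.524, 0.092, 0.3047]
eef_rot: [0.983, 0.183, -0.0, 0.0]
ft_force: [0.6, 0.3, -2.1]
width: 0.0298
grip_force: 30.0
```

```bash
python3 look.py p8 scene,wrist; python3 f2.py p8.pkl 34; cat > ins.py <<'E'
from fit import *
from bench import r
import sys
SC=np.array([.4937,-.3176,.055])
def rel(st,ee,p):
    s=dict(st);s['ee_pos']=np.array(ee);R=Ro.from_quat(st['eef_rot']).as_matrix();u=R[:,0]*[1,1,0];u/=np.linalg.norm(u);v=np.array([-u[1],u[0],0])
    K={'hood+':[.018,0,0],'hood-':[-.018,0,0],'bar-':[-.015,0,.02],'bar-42':[-.015,0,.042],'col-':[-.027,0,.042],'bar+42':[.015,0,.042]}
    return {k:(1e3*np.array([(w:=world(s,p,np.array([x]))[0]-SC)@u,w@v,w[2]])).round(1).tolist() for k,x in K.items()},u
if __name__=='__main__':
    st=r.read_state();th,ax,e=map(float,sys.argv[1:4]);ee=[float(x) for x in sys.argv[4:7]]
    d,u=rel(st,ee,(np.deg2rad(th),ax/1e3,e/1e3));print(u.round(3));[print(k,v) for k,v in d.items()]
E
python3 ins.py 33.5 94.5 -4.5 .4414 -.3366 .1079; python3 ins.py 35 94 -4.5 .4442 -.3354 .1079
```

```text
32.35 [0.52396113 0.09200706 0.30468674] [ 9.83103754e-01  1.83049172e-01 -1.66297289e-05  9.07707197e-05] F [ 0.57993512  0.27687428 -2.08620322] [ 2.22717482 -4.07289283 -1.26672912] M [-0.13350777  0.12452388  0.00891297] 29.99497264623642 0.029816020354213872
toolx ang 21.09483195189257
both [32.08 95.77 -7.64] 174.3 [ 50.  121.2]
scene [32.04 95.1  -7.98] 51.4 [ 48.4 125.7]
wrist [32.14 96.93 -6.64] 122.8 [ 57.9 119.5]
[0.936 0.351 0.   ]
hood+ [15.4, 0.5, -2.4]
hood- [-14.6, 0.5, -22.3]
bar- [-23.2, 0.5, -4.0]
bar-42 [-35.4, 0.5, 14.4]
col- [-45.3, 0.5, 7.7]
bar+42 [-10.4, 0.5, 31.0]
[0.936 0.351 0.   ]
hood+ [19.8, 0.6, -0.1]
hood- [-9.6, 0.6, -20.8]
bar- [-18.7, 0.6, -2.7]
bar-42 [-31.3, 0.7, 15.3]
col- [-41.1, 0.6, 8.4]
bar+42 [-6.8, 0.7, 32.6]
```

```bash
for z in .1075 .1045 .102; do python3 ins.py 33 95.5 -7 .4425 -.337 $z|grep -E "hood|bar-"; done; python3 ins.py 33 95.5 -7 .4160 -.3470 .149 | grep hood
```

```text
hood+ [18.3, -0.3, -2.9]
hood- [-11.8, -0.3, -22.5]
bar- [-20.2, -0.3, -4.1]
bar-42 [-32.3, -0.2, 14.3]
hood+ [18.3, -0.3, -5.9]
hood- [-11.8, -0.3, -25.5]
bar- [-20.2, -0.3, -7.1]
bar-42 [-32.3, -0.2, 11.3]
hood+ [18.3, -0.3, -8.4]
hood- [-11.8, -0.3, -28.0]
bar- [-20.2, -0.3, -9.6]
bar-42 [-32.3, -0.2, 8.8]
hood+ [-10.0, -0.3, 38.6]
hood- [-40.2, -0.4, 19.0]
```

Call:
drive_tool([
  [[-1.1,-4.4,-0.8],0],
  [[-1.1,-4.4,-0.8],0],
  [[-1.1,-4.4,-0.8],0],
  [[-1.1,-4.4,-0.8],0],
  [[-1.1,-4.4,-0.8],0],
  [[-1.1,-4.4,-0.8],0],
  [[-1.1,-4.4,-0.8],0],
  [[-1.1,-4.4,-0.8],0],
  [[-1.1,-4.4,-0.8],0],
  [[-0.7,-4.2,-0.8],0],
])

```text
time: 33.7
ee_pos: [0.4182, -0.3471, 0.2248]
eef_rot: [0.983, 0.182, 0.001, 0.0]
ft_force: [1.4, 0.6, -2.1]
width: 0.0295
grip_force: 30.0
```

Call:
drive_tool([
  [[0,0,-1.9],0],
  [[0,0,-1.9],0],
  [[0,0,-1.9],0],
  [[0,0,-1.8],0],
  [[0,0,0],0],
  [[0,0,0],0],
  [[0,0,0],0],
  [[0,0,0],0],
  [[0,0,0],0],
  [[0,0,0],0],
])

```text
time: 34.95
ee_pos: [0.4185, -0.3458, 0.1495]
eef_rot: [0.983, 0.182, 0.0, 0.0]
ft_force: [-0.1, 0.7, -1.5]
width: 0.0299
grip_force: 30.0
```

```bash
python3 look.py p9 scene,wrist; python3 f2.py p9.pkl 33;  python3 - <<'E'
from ins import *
d=pickle.load(open('p9.pkl','rb'));st=d['st'];print(rel(st,st['ee_pos'],(np.deg2rad(33),.0955,-.007)))
E
```

```text
34.95 [ 0.41853562 -0.34582859  0.14954346] [9.83293456e-01 1.82027392e-01 8.05952275e-05 3.45060492e-05] F [-0.08730913  0.68371975 -1.52273205] [-0.31639584  0.37012071 -1.9061931 ] M [-0.10224089  0.18438359 -0.04338071] 29.993917644023895 0.02985115224029408
toolx ang 20.975744472701102
both [41.74 96.69  0.68] 224.4 [ 91.4 131.1]
scene [36.14 92.22 -4.09] 79.0 [ 78.4 250.9]
wrist [43.28 97.07  2.  ] 129.2 [ 99.4 127.1]
({'hood+': [-7.3, 0.5, 39.1], 'hood-': [-37.5, 0.5, 19.5], 'bar-': [-45.9, 0.5, 37.9], 'bar-42': [-57.9, 0.5, 56.3], 'col-': [-67.9, 0.5, 49.8], 'bar+42': [-32.7, 0.5, 72.7]}, array([0.93373205, 0.3579727 , 0.        ]))
```

Call:
drive_tool([
  [[0.32,0.12,-0.52],0],
  [[0.32,0.12,-0.52],0],
  [[0.32,0.12,-0.52],0],
  [[0.32,0.12,-0.52],0],
  [[0.32,0.12,-0.52],0],
  [[0.32,0.12,-0.52],0],
  [[0.32,0.12,-0.52],0],
  [[0.32,0.12,-0.52],0],
  [[0,0,0],0],
  [[0,0,0],0],
], newtons=10)

```text
time: 36.3
ee_pos: [0.4445, -0.3371, 0.1087]
eef_rot: [0.983, 0.182, 0.001, 0.001]
ft_force: [-3.1, -0.2, 8.5]
width: 0.0303
grip_force: 10.0
```

```bash
python3 ff.py 4; python3 look.py q1 scene,wrist; python3 - <<'E'
from fit import *
d=pickle.load(open('q1.pkl','rb'))
a=cv2.resize(d['scene']['color'][255:345,140:215],(400,480),interpolation=cv2.INTER_CUBIC);b=cv2.resize(d['wrist']['color'][60:300,173:373],(400,480))
cv2.imwrite('pics/q1.png',np.hstack([a,b])[:,:,::-1])
E
```

```text
36.5 [ 0.4445 -0.3371  0.1087] F [-2.79 -0.31  7.85] F.n 7.98 F.down -2.28 sd [0.11 0.46 0.57] M [0.016 0.793 0.018]
n,down mm 73.9 333.8
36.5 [ 0.44453313 -0.33705789  0.10874741] [9.83338956e-01 1.81779377e-01 5.87506107e-04 6.41311534e-04] F [-2.72668656 -0.20761597  8.7585434 ] [-2.30005559 -0.24363409  8.02355871] M [0.03424954 0.81105835 0.0075709 ] 9.994876091368496 0.0295908988905043
toolx ang 20.94688834336748
```

View pics/q1.png

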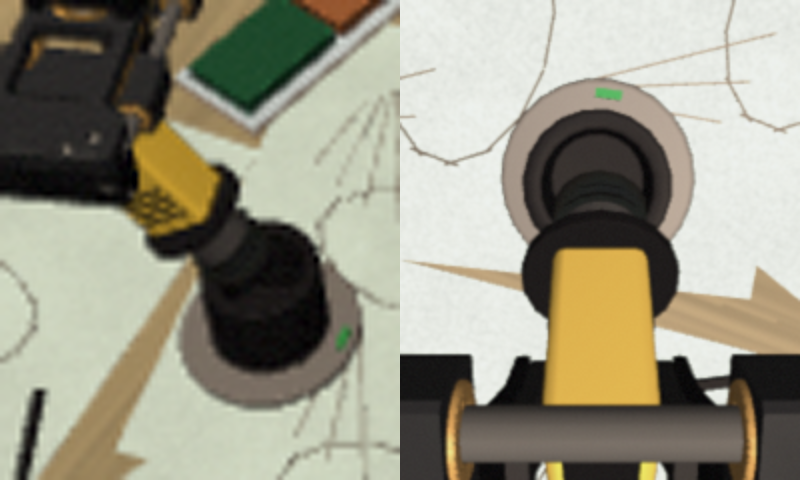

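Call:
drive_tool([
  [[0,0,0],0],
  [[-0.2,-0.07,0.4],0],
  [[-0.4,-0.15,0.6],0],
  [[-0.5,-0.2,0.8],0],
  [[-0.5,-0.2,0.8],0],
  [[-0.5,-0.2,0.8],0],
  [[-1,0,2],0],
  [[-1,0,2],0],
  [[-1,0,2],0],
  [[0,0,0],0],
], newtons=30)

```text
time: 37.85
ee_pos: [0.3932, -0.3452, 0.2032]
eef_rot: [0.983, 0.182, 0.001, 0.001]
ft_force: [0.0, 0.0, -2.7]
width: 0.0297
grip_force: 30.0
```

```bash
python3 ff.py 2; python3 look.py q2 scene,wrist; for t in 33 40 46; do python3 f2.py q2.pkl $t; done
```

```text
37.95 [ 0.3933 -0.3441  0.2015] F [ 0.55  0.2  -2.7 ] F.n -2.55 F.down 1.07 sd [0.17 0.28 0.17] M [-0.055  0.164 -0.014]
n,down mm 178.7 321.9
37.95 [ 0.39332923 -0.34410485  0.20147236] [ 9.83252998e-01  1.82245589e-01  2.43538754e-04 -1.67257646e-04] F [ 0.71402212  0.48030373 -2.86468664] [ 0.12667185  0.40374239 -1.61740098] M [-0.05406597  0.17038037 -0.00067736] 29.982156112091616 0.029840615835270725
toolx ang 21.001170061127187
both [32.32 79.35 -5.27] 158.2 [56.6 93.3]
scene [34.91 75.97 -5.29] 48.4 [ 35.  125.1]
wrist [32.61 89.52  1.53] 77.3 [164.4  77.1]
both [32.6  77.33 -6.19] 155.5 [ 42.3 101.6]
scene [43.62 77.85  4.76] 67.3 [ 57.  193.7]
wrist [32.57 91.44  2.76] 79.0 [185.2  78.8]
both [32.86 78.14 -5.37] 153.2 [46.3 96.8]
scene [34.75 75.77 -5.62] 48.1 [ 34.2 115. ]
wrist [32.58 91.44  2.77] 77.2 [171.7  77. ]
```

```bash
python3 - <<'E'
from ins import *
st=r.read_state();print(st['ee_pos'])
for th,ee in((34,(.4035,-.3522,.085)),(34,(.407,-.350,.085)),(0,(.4437,-.3367,.105)),(0,(.4886,-.3196,.12))):
    d,u=rel(st,ee,(np.deg2rad(th),.076,-.0055));print(th,ee,d['hood+'],d['hood-'],d['col-'])
E
```

```text
[ 0.39313383 -0.34396083  0.20098703]
34 (0.4035, -0.3522, 0.085) [-34.7, 0.1, -8.9] [-64.5, 0.1, -29.0] [-95.4, 0.1, 0.8]
34 (0.407, -0.35, 0.085) [-30.6, 0.9, -8.9] [-60.5, 0.9, -29.0] [-91.4, 0.9, 0.8]
0 (0.4437, -0.3367, 0.105) [-30.1, 0.1, -15.0] [-66.1, 0.1, -15.0] [-75.0, 0.1, 27.0]
0 (0.4886, -0.3196, 0.12) [18.0, 0.0, -0.0] [-18.0, 0.0, 0.0] [-27.0, -0.0, 42.0]
```

Call:
drive_tool([
  [[0.7,-0.9,-1],0],
  [[0,0,-1.5],0],
  [[0,0,-1.5],0],
  [[0,0,-1.5],0],
  [[0,0,-1.5],0],
  [[0,0,-1.5],0],
  [[0,0,-1.5],0],
  [[0,0,-1.2],0],
  [[0,0,-0.4],0],
  [[0,0,0],0],
])

```text
time: 39.3
ee_pos: [0.4, -0.3535, 0.0858]
eef_rot: [0.983, 0.182, -0.0, 0.0]
ft_force: [-0.2, 0.2, -2.4]
width: 0.0296
grip_force: 30.0
```

Call:
drive_tool([
  [[0.48,0.18,0.2],0],
  [[0.48,0.18,0.3],0],
  [[0.48,0.18,0.3],0],
  [[0.48,0.18,0.3],0],
  [[0.48,0.18,0.3],0],
  [[0.48,0.18,0.2],0],
  [[0.48,0.18,0.2],0],
  [[0.48,0.18,0.1],0],
  [[0.48,0.18,0.1],0],
  [[0,0,0],0],
], newtons=8)

```text
time: 40.55
ee_pos: [0.4438, -0.337, 0.1059]
eef_rot: [0.983, 0.182, 0.0, 0.0]
ft_force: [-0.2, -0.5, -2.3]
width: 0.0299
grip_force: 8.0
```

```bash
python3 ff.py 3; python3 look.py q3 scene,wrist; cat > f3.py <<'E'
import re
s=open('f2.py').read().replace('.0916,-.005',"A0/1e3,E0/1e3").replace("(q[1]-91)**2/9+(q[2])**2/16","(q[1]-A0)**2/25+(q[2]-E0)**2/16").replace("[t0,91,-3.]","[t0,A0,E0]").replace("def run","A0,E0=float(sys.argv[3]),float(sys.argv[4])\ndef run")
open('f4.py','w').write(s)
E
python3 f3.py; for t in 0 6; do python3 f4.py q3.pkl $t 76 -5; done
```

```text
40.7 [ 0.4433 -0.3372  0.1058] F [ 0.08  0.32 -2.58] F.n -2.22 F.down 1.33 sd [0.21 0.22 0.7 ] M [-0.058  0.149 -0.016]
n,down mm 72.2 336.5
40.7 [ 0.44330827 -0.33723934  0.10583678] [9.83300620e-01 1.81988678e-01 1.03804012e-04 3.24432852e-05] F [-0.10954245  0.63369451 -1.83789244] [-0.11733394  0.20545715 -2.0939896 ] M [-0.03674369  0.09671726 -0.02076979] 8.00005645636702 0.029796701133931323
toolx ang 20.971232952363376
both [ 8.23 70.9   4.85] 218.1 [ 85.3 129.2]
scene [ 7.22 71.    3.6 ] 87.3 [ 84.4 137.9]
wrist [-7.48 88.16 -3.28] 150.8 [175.3 147.8]
both [ 7.34 71.01  4.23] 334.8 [114.3 217.3]
scene [ 7.3  70.99  4.54] 115.3 [112.  218.7]
wrist [ 8.16 75.25  6.48] 215.9 [125.7 211.7]
```

Call:
drive_tool([
  [[-0.3,-0.1,0],0],
  [[0,0,1.5],0],
  [[0,0,2],0],
  [[0,0,2],0],
  [[0,0,2],0],
  [[0,0,1],0],
  [[0,0,0],0],
  [[0,0,0],0],
  [[0,0,0],0],
  [[0,0,0],0],
], newtons=20)

```text
time: 42.05
ee_pos: [0.4401, -0.3382, 0.1905]
eef_rot: [0.983, 0.182, -0.0, -0.0]
ft_force: [0.6, 0.2, -2.6]
width: 0.03
grip_force: 20.0
```

```bash
python3 look.py q4 scene,wrist; for t in 0 10 20; do python3 f4.py q4.pkl $t 76 -2|head -2; done
python3 - <<'E'
from fit import *
d=pickle.load(open('q4.pkl','rb'));st=d['st'];c=cam(d['scene']);im=d['scene']['color'].astype(int)
q=proj(c,world(st,(0.1,.076,-.003),np.array([[0,0,0],[0,0,.045],[0,0,.1]])));print(q.round(1))
o=q[1].astype(int)
for y in range(o[1]-14,o[1]+30,2):
    print(y,o[0]-20,''.join('Y' if (p[0]-p[2]>75 and p[2]<110) else '#' if p.max()<72 else '.' for p in im[y,o[0]-20:o[0]+30]))
E
```

```text
42.05 [ 0.44009296 -0.33815508  0.19046916] [ 9.83302704e-01  1.81977149e-01 -3.10955447e-04 -1.11285518e-04] F [ 0.57873045  0.22475017 -2.58082806] [-0.0203518   0.58051005 -2.29118652] M [-0.09089851  0.1887648   0.03005799] 19.9998562107794 0.030043388097704377
toolx ang 20.969895383372958
both [-4.000e-02  7.619e+01  6.200e-01] 134.9 [63.9 70.8]
scene [ 5.82 69.83  3.6 ] 42.5 [40.8 52.9]
both [ 8.17 71.34  5.15] 78.5 [43.6 32.9]
scene [ 7.75 71.43  5.44] 45.0 [42.9 38. ]
both [ 8.61 74.25  6.59] 84.4 [53.8 28.3]
scene [ 8.78 71.5   6.78] 45.5 [42.7 41.7]
[[167.4 285.9]
 [162.9 274.2]
 [157.1 259.1]]
260 142 ################YYYYYY............................
262 142 #################YYYYYY...........................
264 142 #################YYYYYYY..........................
266 142 #################YYYYYYY...............#..........
268 142 .################YYYYYYYY##.......##.......#......
270 142 .......Y.....####YYYYYYYY###........####.........#
272 142 ........YYYYYYYYYYYYYYYY#####..........####..####.
274 142 ........YYYYYYYYYYYYYYY.#####.............#####...
276 142 ........#YYYYYYYYYYYYYY#####......................
278 142 ........###################.......................
280 142 ..........##################......................
282 142 ..............###############.....................
284 142 ...............###############....................
286 142 ................#############.....................
288 142 .................###########......................
290 142 ....................####..........................
292 142 ..................................................
294 142 ..................................................
296 142 ..................................................
298 142 .........................................#########
300 142 ......................................############
302 142 .....................................#############
```

Call:
drive_tool([
  [[1,0.38,0],0],
  [[1,0.38,0],0],
  [[1,0.38,0],0],
  [[1,0.38,0],0],
  [[0.93,0.38,0],0],
  [[0,0,-1],0],
  [[0,0,-1.5],0],
  [[0,0,-1.5],0],
  [[0,0,-1.5],0],
  [[0,0,-1.2],0],
])

```text
time: 43.4
ee_pos: [0.4892, -0.3192, 0.1226]
eef_rot: [0.983, 0.182, -0.0, -0.0]
ft_force: [-1.0, 0.4, -2.1]
width: 0.0296
grip_force: 20.0
```

```bash
python3 look.py q5 wrist,scene; python3 - <<'E'
from ins import *
d=pickle.load(open('q5.pkl','rb'));st=d['st'];w=d['wrist'];im=w['color'].astype(int);c=cam(w,st)
print(rel(st,st['ee_pos'],(np.deg2rad(8),.0715,.0054)))
print('pred stand', proj(c,[[.4937,-.3176,.055]]).round(1))
# foot mask: brownish grey
m=(abs(im[...,0]-160)<35)&(im[...,0]-im[...,2]>12)&(im[...,0]-im[...,2]<45)
q=proj(c,[[.4937,-.3176,0.0]])[0].astype(int);print(q, im[q[1]-70:q[1]-20:6,q[0]].tolist())
ring=lambda r,z,C=np.array([.4937,-.3176]):proj(c,np.c_[C+r*CC,np.full(32,z)])
for nm,r,z in(('foot',.046,.008),('cup',.030,.055),('bore',.022,.055)):
    p=ring(r,z);print(nm,p.min(0).round(1),p.max(0).round(1))
for y in range(q[1]-66,q[1]+40,4):
    print(y,q[0]-70,''.join('Y' if (p[0]-p[2]>75 and p[2]<110) else '#' if p.max()<40 else '+' if p.max()<80 else 'o' if p.max()<185 else '.' for p in im[y,q[0]-70:q[0]+70:2]))
E
```

```text
43.4 [ 0.48923148 -0.31915225  0.12262035] [ 9.83315083e-01  1.81910253e-01 -2.85022928e-04 -1.60057438e-04] F [-1.01673153  0.39484585 -2.14800722] [-0.70696426  0.29660812 -3.40131802] M [-0.01402168  0.15652427  0.03626036] 20.000147244427353 0.029603136221886223
toolx ang 20.962100057343857
({'hood+': [17.7, 0.2, 9.6], 'hood-': [-18.0, 0.2, 4.6], 'bar-': [-17.8, 0.2, 24.8], 'bar-42': [-20.8, 0.2, 46.6], 'col-': [-32.7, 0.2, 44.9], 'bar+42': [8.9, 0.2, 50.7]}, array([ 0.93381728,  0.35775033, -0.        ]))
pred stand [[272.8 207.9]]
[272 195] [[225, 228, 223], [228, 231, 226], [228, 232, 226], [229, 232, 227], [226, 230, 225], [171, 155, 141], [171, 158, 142], [167, 153, 138], [12, 14, 14]]
foot [227.7 150.8] [318.1 239.5]
cup [238.3 173.4] [307.3 240.5]
bore [247.5 182.8] [298.1 231.9]
129 202 .................................................................o....
133 202 ........................o........................................o....
137 202 ........................o.............................................
141 202 .....................................................
[... 1134 characters left out ...]
............ooooo++++######+#++++++++++++++####+++oooooo............
205 202 ..............ooooo#+++##+##++#+#+++#+++++++++++##++ooooo.............
209 202 ...............oooo###########++#++#++++++++++++++#+ooooo.............
213 202 ................ooo######+YYYYYYYYYYYYYYYYYYYYo+++++oooo..............
217 202 ................ooo#####+YYYYYYYYYYYYYYYYYYYYYY++++++oo...............
221 202 ..................+#####+YYYYYYYYYYYYYYYYYYYYYYo#+++++................
225 202 .................o######oYYYYYYYYYYYYYYYYYYYYYYY#++++#o...............
229 202 .................o######YYYYYYYYYYYYYYYYYYYYYYYY+#+#+#o...............
233 202 .................o#####+YYYYYYYYYYYYYYYYYYYYYYYYo#+#+#o...............
```

Call:
drive_tool([
  [[0.1,0.03,0],0],
  [[0,0,-0.3],0],
  [[0,0,-0.3],0],
  [[0,0,-0.3],0],
  [[0,0,-0.3],0],
  [[0,0,-0.3],0],
  [[0,0,-0.3],0],
  [[0,0,0],0],
  [[0,0,0],0],
  [[0,0,0],0],
], newtons=10)

```text
time: 44.75
ee_pos: [0.4907, -0.319, 0.106]
eef_rot: [0.983, 0.182, 0.0, 0.0]
ft_force: [0.8, -0.1, -1.9]
width: 0.0302
grip_force: 10.0
```

```bash
python3 ff.py 3
```

```text
44.9 [ 0.4906 -0.3189  0.1059] F [-0.05 -0.03 -2.22] F.n -1.78 F.down 1.33 sd [0.37 0.26 0.23] M [-0.063  0.153 -0.013]
n,down mm 43.2 294.9
```

Call:
drive_tool([
  [[0.08,0.03,-0.25],0],
  [[0.08,0.03,-0.25],0],
  [[0.08,0.03,-0.25],0],
  [[0.08,0.03,-0.25],0],
  [[0.08,0.03,-0.25],0],
  [[0.08,0.03,-0.25],0],
  [[0.08,0.03,-0.25],0],
  [[0.08,0.03,-0.25],0],
  [[0.08,0.03,-0.25],0],
  [[0,0,0],0],
])

```text
time: 46.15
ee_pos: [0.4978, -0.3161, 0.0831]
eef_rot: [0.983, 0.182, -0.0, -0.0]
ft_force: [-0.2, -0.3, -2.6]
width: 0.0298
grip_force: 10.0
```

```bash
python3 ff.py 4
```

```text
46.35 [ 0.4978 -0.3162  0.0834] F [-0.58 -0.08 -2.08] F.n -1.37 F.down 1.66 sd [0.56 0.65 0.66] M [-0.118  0.413 -0.006]
n,down mm 20.3 301.6
```

Call:
drive_tool([
  [[0,0,-0.15],0],
  [[0,0,-0.15],0],
  [[0,0,-0.15],0],
  [[0,0,-0.15],0],
  [[0,0,-0.15],0],
  [[0,0,-0.1],0],
  [[0,0,0],0],
  [[0,0,0],0],
  [[0,0,0],0],
  [[0,0,0],0],
], newtons=5)

```text
time: 47.6
ee_pos: [0.4994, -0.3158, 0.0757]
eef_rot: [0.983, 0.182, 0.001, 0.0]
ft_force: [2.6, 2.7, 5.2]
width: 0.03
grip_force: 5.0
```

```bash
python3 ff.py 4;python3 look.py q6 scene,wrist; for t in 0 5; do python3 f4.py q6.pkl $t 72 4; done
```

```text
47.8 [ 0.4994 -0.3158  0.0757] F [3.49 3.32 5.4 ] F.n 1.87 F.down -6.74 sd [0.16 0.39 0.37] M [ 0.687 -0.538 -0.049]
n,down mm 13.1 304.4
47.8 [ 0.4994252  -0.31578367  0.07572899] [9.83201241e-01 1.82519660e-01 1.35852718e-03 2.16210099e-04] F [3.42659635 3.09134956 5.32636577] [3.01775894 3.27789235 5.33264648] M [ 0.6678886  -0.54428184 -0.02729423] 5.001703749876469 0.029959379094871934
toolx ang 21.03320338145283
both [13.75 84.02 12.09] 257.4 [117.9 134.6]
scene [-6.92 92.92  0.52] 115.4 [106.2 251.5]
wrist [ 2.96 68.63 -2.1 ] 86.5 [229.1  85.1]
both [ 8.6  81.71  7.67] 258.2 [128.6 127.3]
scene [-2.56 91.38  3.  ] 97.9 [ 90.3 237. ]
wrist [ 5.83 72.75  0.67] 84.5 [204.1  84.1]
```

Call:
drive_tool([
  [[0,0,0.1],0],
  [[0,0,0],0],
  [[0,0,0],0],
  [[0,0,0],0],
  [[0,0,0],0],
  [[0,0,0],0],
  [[0,0,0],0],
  [[0,0,0],0],
  [[0,0,0],0],
  [[0,0,0],0],
], hand=0)

```text
time: 49.15
ee_pos: [0.4978, -0.3162, 0.0759]
eef_rot: [0.983, 0.182, 0.0, 0.0]
ft_force: [-0.4, -0.2, -0.0]
width: 0.0871
grip_force: 0.0
```

```bash
python3 ff.py 3;python3 look.py q7 scene,wrist; python3 - <<'E'
from fit import *
d=pickle.load(open('q7.pkl','rb'));im=d['scene']['color'].astype(int)
for y in range(268,345,3): print(y,150,''.join('Y' if (p[0]-p[2]>75 and p[2]<110) else '#' if p.max()<40 else '+' if p.max()<80 else 'o' if p.max()<185 else '.' for p in im[y,150:225]))
E
```

```text
49.3 [ 0.4978 -0.3163  0.0759] F [-0.03 -0.11  0.07] F.n 0.09 F.down 0.02 sd [0.42 0.65 0.56] M [-0.058  0.12  -0.013]
n,down mm 14.2 305.9
49.3 [ 0.49783636 -0.3162627   0.07589213] [9.83291052e-01 1.82040377e-01 5.92327000e-05 7.30821197e-05] F [ 0.50152195 -0.84497078 -0.34719003] [ 0.18568451 -0.57445493 -0.22195412] M [-0.05140943  0.13364909 -0.00095123] 0.0 0.08668933082729632
toolx ang 20.97725776763296
268 150 ooooooooooooooooooooo###+oYYoooo++++#########+o+ooooo..................oYYo
271 150 ...oooooooooooooooo++##############+#+++####+oo+o......................ooYY
274 150 ............oooooo++##+ooooooooooo+##++####+ooo.............ooo.o.......o++
277 150 ................o++##+oooooooooooooo++####+oo+#........oo..o............oo+
280 150 ...............o++##o.........ooooo++##ooooo+o............o..o..o.........o
283 150 ............ooo++##+o.........Yooo++##oYooo+......o.........o...o..........
286 150 ........o+++++++++++++++++++++++++++#++#+++o...............................
289 150 .......o++#+++++++++++++++++++++++++++++#+##o........o.....o....o..........
292 150 .....
[... 798 characters left out ...]
###oooooooo.................
322 150 ............oooooooo....oooooooo+##############+oooooooo.o.................
325 150 ..........oooooooo.......oooooooooooooooooooooooooooooo..o.................
328 150 ........ooooooooo...........oooooooooooooooooooooo....o..o.................
331 150 ......ooooooooo...................ooooooooo..........o....o................
334 150 ....oooooooooo................................o.....o....oo................
337 150 ..ooooooooooo......................................oo....oo................
340 150 oooooooooooooooo.............................ooo...o......o......oooo......
343 150 ooooooooooooooo............................o..............o.............oo.
```

Call:
drive_tool([
  [[0,0,0.5],0],
  [[0,0,1],0],
  [[0,0,1.5],0],
  [[0,0,2],0],
  [[0,0,2],0],
  [[0,0,2.5],0],
  [[-1,3,2.5],0],
  [[-1,4,2],0],
  [[-1,4,1],0],
  [[-1,4,0],0],
])

```text
time: 50.65
ee_pos: [0.4579, -0.1655, 0.2277]
eef_rot: [0.983, 0.182, 0.001, 0.0]
ft_force: [0.9, 0.7, 0.1]
width: 0.0872
grip_force: 0.0
```

```bash
python3 look.py q8 scene,top,wrist; python3 - <<'E'
from h import *
a=pickle.load(open('v0.pkl','rb'));b=pickle.load(open('q8.pkl','rb'))
for n,(y0,y1,x0,x1) in(('scene',(270,345,150,225)),('top',(200,262,375,430))):
    for k in(a,b):
        im=k[n]['color'].astype(int);m=((im[...,0]-im[...,2]>75)&(im[...,2]<110)&(im[...,0]>110));m[:y0]=0;m[y1:]=0;m[:,:x0]=0;m[:,x1:]=0
        ys,xs=np.nonzero(m);print(n,len(xs),xs.min(),xs.max(),ys.min(),ys.max(),xs.mean().round(1),ys.mean().round(1))
im=b['scene']['color'].astype(int);jm=a['scene']['color'].astype(int)
for y in range(276,330,3): print(y,*[''.join('Y' if (p[0]-p[2]>75 and p[2]<110) else '#' if p.max()<80 else 'o' if p.max()<185 else '.' for p in i[y,165:215]) for i in(jm,im)],sep='  ')
for n,(y0,y1,x0,x1) in(('scene',(130,240,285,380)),('top',(130,235,160,265))):
    A,B=[cv2.cvtColor(k[n]['color'],cv2.COLOR_RGB2GRAY)[y0:y1,x0:x1].astype(np.float32) for k in(a,b)];print(n,'lamp shift px',cv2.phaseCorrelate(A,B),np.abs(A-B).mean(),np.abs(A-B).max())
E
```

```text
50.65 [ 0.4578824  -0.16554116  0.22771661] [9.83353877e-01 1.81695850e-01 1.31384687e-03 2.08916632e-04] F [0.8689854  0.7297185  0.09055486] [1.36498915 0.24582545 0.16947942] M [-0.08605256  0.15890909 -0.01648833] 0.0 0.08718215188151734
toolx ang 20.937190316477107
scene 229 177 224 270 307 186.3 294.7
scene 241 177 224 270 307 186.3 295.0
top 78 407 420 230 244 413.0 237.1Traceback (most recent call last):
  File "<stdin>", line 6, in <module>
    return umr_minimum(a, axis, None, out, keepdims, initial, where)
ValueError: zero-size array to reduction operation minimum which has no identity
```

```bash
python3 - <<'E'
from h import *
a=pickle.load(open('v0.pkl','rb'));b=pickle.load(open('q8.pkl','rb'))
im=b['scene']['color'].astype(int);jm=a['scene']['color'].astype(int)
for y in range(276,330,3): print(y,*[''.join('Y' if (p[0]-p[2]>75 and p[2]<110) else '#' if p.max()<80 else 'o' if p.max()<185 else '.' for p in i[y,165:215]) for i in(jm,im)],sep='  ')
for n,(y0,y1,x0,x1) in(('scene',(130,240,285,380)),('top',(130,235,160,265))):
    A,B=[cv2.cvtColor(k[n]['color'],cv2.COLOR_RGB2GRAY)[y0:y1,x0:x1].astype(np.float32) for k in(a,b)];print(n,'lamp shift px',cv2.phaseCorrelate(A,B),np.abs(A-B).mean(),np.abs(A-B).max())
D=np.abs(jm-im).max(2)>60;n,l,s,c=cv2.connectedComponentsWithStats(D.astype(np.uint8));print([(s[i].tolist()) for i in range(1,n) if s[i,4]>8])
E
```

```text
276  ...ooooooooooooooooooooooooo.............o..oo.o.o  ...oooooooooooooooo.ooo..ooo...................o.o
279  ............ooooooooooooo..............o...o..o...  ............ooooooooooooo..............o...o......
282  ...............ooooooooo.........................o  .................oo..ooo.........................o
285  ..............Yo#########YYY......o..........o....  ..............Yo#########oYYo.....o..........o....
288  .............Yo#########YYYYo.........o.....o....o  .............YY##########YYYY...............o....o
291  ............oYYYYYYYYYYYYYYoYo...........oooo....o  ............YYYYYYYYYYYYYYYYYo...........o.o.....o
294  ............oYYYYYYYYYYYYYYooo......oo...........o  .............YYYYYYYYYYYYYYYYY......oo............
297  .............oYYYYYYYYYYYYYYooo...oo..............  .............oYYYYYYYYYYYYYYYYo...oo..............
300  ............ooYYYYYYYYYYYYYYYo###o.o..............  ............ooYYYYYYYYYYYYYYYYY##o.o..............
303  ..........ooo##YYYYYoYYYo#YYY######.o.............  ..........ooo##YYYYoo####oYYYo#####.o.............
306  ........oooo###
[... 1074 characters left out ...]
9, 22, 400], [72, 0, 137, 104, 4767], [211, 0, 86, 89, 1961], [44, 17, 15, 15, 125], [52, 27, 30, 40, 630], [78, 34, 9, 11, 56], [81, 44, 10, 13, 72], [101, 47, 25, 22, 251], [167, 56, 14, 7, 41], [73, 65, 22, 11, 124], [93, 66, 41, 21, 283], [67, 78, 25, 30, 422], [160, 78, 18, 33, 370], [207, 84, 10, 17, 62], [173, 86, 36, 32, 319], [77, 107, 11, 25, 92], [179, 106, 36, 39, 375], [84, 117, 4, 9, 21], [106, 118, 21, 5, 46], [96, 122, 6, 6, 16], [101, 125, 5, 3, 9], [108, 124, 21, 31, 212], [89, 129, 12, 15, 90], [137, 128, 3, 15, 23], [101, 131, 5, 8, 9], [79, 137, 11, 20, 65], [130, 138, 5, 14, 52], [172, 141, 49, 83, 2128], [138, 144, 4, 15, 35], [89, 148, 8, 11, 35], [107, 162, 4, 3, 9]]
```

```bash
python3 -c "
from bench import r
print(r.close_job())"
```

```text
the job is handed in; nothing more can be done
None
```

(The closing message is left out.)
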